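# Kit prayer wheel fittings into a rotary carousel with a splined T-key

### The arm

A 6-joint arm with a two-finger parallel gripper is mounted at the origin on the work surface. World frame = base frame: x ahead of the robot, y to its left, z up, the work surface at z = 0. Lengths are in m, angles in rad, forces in N, time in s.
With the tool pointing down it reaches from about 0.25 to 0.725 m from the base axis. Payload 4 kg.
Tool frame: the origin (TCP) lies midway between the tips of the shut fingers; the grasp point (between the pads) lies 19 mm behind it; y points along the fingers, x is the direction in which the jaws open and shut, and the axes are right-handed (so a half turn about y gives the same grasp; the last joint's range is limited). The gripper opens to 85 mm and grips with 20 to 120 N. Pads are 22 mm wide; open, the fingers measure 114 mm over their backs; the gripper's body (76 mm by 85 mm) begins 54 mm behind the grasp point. The pads swing forward as they close: fully open they stand 13 mm farther back than shut.
Start: joints at [1.288, 0.241, 0.005, 1.335, 0, 1.571], TCP at [0.14, 0.48, 0.231] pointing down, gripper open.
Joint ranges: [-2.72, 2.72], [-1.05, 1.87], [-1.09, 1.28], [-1.99, 2.15], [-1.42, 1.44], [-3.14, 3.14]. Speed limits (rad/s): [2.79, 2.79, 3.14, 3.14, 3.14, 3.14].

### API

Orientations are given as a unit quaternion [x, y, z, w].
In Python, from workcell import bot gives the robot as it stands. The module is installed in compiled form; this text tells all that it offers.
- The arm moves only by the shell command python3 -m inch 'ROWS'. ROWS is text: rows parted by semicolons, each of 7 numbers parted by spaces: the turn, a rotation vector about the tool's x, y, z in degrees, then the shift along the tool's x, y, z in mm, then the closure, from 0 (fully open) to 1 (shut). In form: ax ay az dx dy dz fingers; .... A call has 1 to 12 rows; each row shifts and turns the commanded pose from where the row before left it, along the tool's axes as they then stand; what a row does not reach is not made up. A row lasts 1/8 s, in which the tool goes at most 62.5 mm and 10.7 degrees, less where a joint would pass 70% of its speed; a pose out of reach is approached as far as the arm can. A call with a gripper value outside its range is refused whole. The fingers move at their own pace and stop on an object; the grip force is fixed at half the most. Time passes only in rows, so rows that do not move let the fingers close. It gives the time, the measured TCP pose, the force and the opening at its end, in the units of the state.
- bot.get_obs(): the state, without advancing time (a new reading comes with each control period).
- bot.camera(name): name is "scene" or "side" or "wrist"; returns a dict with "color" (384x512x3 uint8, blue, green, red), "fx", "fy", "cx", "cy" (pixels), "k1" (the pictures are not rectified: a ray, as slopes to the right and down, at radius r is drawn at 1 + k1 r^2 times it, then the intrinsics apply), "extrinsics" (4x4, takes a point from world to camera coordinates). Camera axes: x right, y up, looking along -z (the intrinsics and any distortion apply to the point x, -y, -z); pixel columns grow to the right and rows downward; lengths in m; the calibration is good to about 2 mm. A picture is of the moment at which its call begins. There is no depth.
- bot.job_done(): hands the job in, once; it reports no verdict.
Trained networks look in the newest picture that a camera, given by its name, has taken for a name from the list of things; names that differ only in an ending like _2 or _b are one class to them, and where a whole thing is asked for, a point or a joint stands for the part that bears it (a point fixed in the world has none). Each returns a list of dicts, best first, with "conf" (0 to 1); they miss things now and then, are a little off and sometimes report something else, mostly with a low value. They report only what shows in the picture. A call takes as long as a camera call.
- bot.look_for(name, camera): "extent" ([left, top, right, bottom] in pixels, round what is visible of it).
- bot.cut_out(name, camera): "region" (384x512 bool, what is visible of it) and "extent" ([left, top, right, bottom] in pixels, round what is visible of it).
- bot.spot_point(name, camera): "point" ([column, row] in pixels: a listed point, or the origin of a listed thing).
The state is a dict: "clock": time; "joint_pos": joint angles; "joint_vel": joint speeds; "tau": joint torques, N m; "eef_pos": TCP position; "tool_rot": TCP orientation; "ft_force": force on the tool from outside, world axes, zero at the start; "ft_torque": the same for the moment, N m; "grip_width": finger opening in m.
Only numpy, scipy, OpenCV 4.12 (cv2) and the standard library are available. Lean on these libraries where they do the work, as an engineer would, in place of code of your own. Each camera call takes 0.05 s, during which the arm holds its last target.

### The job

Lift the splined T-key off its parking stub, turn it until its slot lines up with the teeth of the carousel's drive stub and slide it fully home there; then, turning the carousel only with the key, bring the matching bay under the chute and drop every agate, sleeve and plug on the bench through the chute into its bay: agate stones in the red bay, copper sleeves in the blue bay, juniper plugs in the yellow bay, none in the bare bay. When all parts are in, draw the key off and slide it fully home on its parking stub again, and leave the lotus ring and pliers alone.

Things in the scene. Friction and masses are not known exactly. Their poses are not given: they have to be found in the camera images.
- key: Splined T-key, loose, 0.3 kg, 73 mm tall: brass socket 42 (x) x 30 (y) x 44 mm with a green cross bar on top. Origin: centre of the socket's underside, z up. Its bore, open below, is a slot 33 mm along x by 12 mm along y with a 19 mm square middle, 36 mm deep; it fits a stub either way round (half a turn makes no difference). It starts seated on the parking stub
- key_bar (a point): Centre of the key's green cross bar, 61 mm above the key's origin. The bar is 70 mm long (along the key's x), 14 mm thick (along its y), 24 mm tall: pinch it across its thickness at the middle. With the key home on the drive stub the bar is 131 to 155 mm above the bench
- rack: Parking block of dark cedar, fixed, 90 x 90 x 20 mm, with a stub like the carousel's. Origin: centre of its underside; the stub's teeth lie along its x
- park_seat (a point): Centre of the parking stub's steel shoulder (radius 24 mm), 26 mm above the bench, where the key's underside rests when home; x along the teeth. On it stand a 16 mm round steel pilot with tapered tip, 34 mm tall, and two opposite brass teeth: a bar 30 mm long (x), 9 mm thick, 22 mm tall (top 3 mm slimmer). A key more than about 0.1 rad out of line rests on the teeth, 19 to 22 mm too high
- carousel: Carousel housing, fixed: a dark wooden base 226 x 226 x 10 mm, corner posts and a clear guard plate 226 x 226 mm whose top is 76 mm above the bench; it keeps hands and parts out of the tray except through the chute. Origin: centre of the underside, on the tray's axis; the chute lies on its -x side
- chute (a point): Centre of the chute's steel mouth, 104 mm above the bench, 73 mm from the tray's axis. It flares from a 44 mm square bore to about 68 mm square at the rim; parts dropped in fall through the guard into the bay below. The key's bar reaches 36 mm from the axis: fingers that close at right angles to the line from chute to axis pass clear of it
- tray (a joint): Angle of the tray (rad), growing anticlockwise seen from above; it turns freely past full turns, stiff by about 0.06 N m, and stays where it is left. The key turns it with some 0.1 rad of play either way
- drive_seat (a point): Centre of the drive stub's steel shoulder (radius 24 mm), on the tray's axis, 82 mm above the bench, on which the key's underside rests when fully home; it turns with the tray, x along the teeth. Stub the same as the parking stub's: pilot 34 mm tall, teeth 30 x 9 mm, 22 mm tall
- red_bay (a point): Floor of the red painted bay, for agate stones, 73 mm from the axis at the middle of its quarter, 18 mm above the bench; turns with the tray. The tray, 104 mm in radius, has four quarter bays parted by 4 mm walls along the x and y axes of the drive seat. A part falls into the bay whose middle is within about 0.4 rad of the chute's direction from the axis
- blue_bay (a point): Floor of the blue painted bay, for copper sleeves; otherwise as the red bay, a quarter turn anticlockwise from it
- yellow_bay (a point): Floor of the yellow painted bay, for juniper plugs; opposite the red bay
- bare_bay (a point): Floor of the unpainted aluminium bay, which stays empty; opposite the blue bay
- agate1: Polished reddish brown agate inlay stone with pale bands, 32 (x) x 26 (y) x 16 mm tall, 35 g; lies loose on the bench, may be absent. Origin: centre of its underside
- agate2: Polished reddish brown agate inlay stone with pale bands, 32 (x) x 26 (y) x 16 mm tall, 35 g; lies loose on the bench, may be absent. Origin: centre of its underside
- sleeve1: Copper spindle sleeve with green verdigris spots, a ring of 30 mm outer and 18 mm inner diameter, 22 mm tall, 60 g; stands loose on the bench, may be absent. Origin: centre of its underside
- sleeve2: Copper spindle sleeve with green verdigris spots, a ring of 30 mm outer and 18 mm inner diameter, 22 mm tall, 60 g; stands loose on the bench, may be absent. Origin: centre of its underside
- plug1: Juniper wood pattern plug, pale wood cylinder of 30 mm diameter, 24 mm tall, with darker band and top spot, 20 g; stands loose on the bench, may be absent. Origin: centre of its underside
- plug2: Juniper wood pattern plug, pale wood cylinder of 30 mm diameter, 24 mm tall, with darker band and top spot, 20 g; stands loose on the bench, may be absent. Origin: centre of its underside
- lotus_ring: Brass lotus base ring with round petals, about 90 mm across and 18 mm tall, to be left alone. Origin: centre of its underside
- pliers: Steel circlip pliers with dark grips, 190 mm long, lying flat, to be left alone. Origin: at the pivot, x towards the jaws

How it is judged:
On the way, in this order (a step that is already met when the one before it is completed fails the run):
1. the key is fully home on the carousel's drive stub (z of key in the frame of drive_seat between -0.005 and 0.005 m and horizontal distance between key and drive_seat below 0.006 m and angle between the x axis of key and the x axis of drive_seat, either way round below 0.17 rad and angle between key's own z axis and vertical below 0.1 rad), for 0.2 s.
2. every part present lies in its bay (x of each of agate1, agate2 in the frame of drive_seat above 0.004 m and y of each of agate1, agate2, sleeve1, sleeve2 in the frame of drive_seat above 0.004 m and z of each of agate1, agate2, sleeve1, sleeve2, plug1, plug2 in the frame of drive_seat below -0.008 m and horizontal distance between each of agate1, agate2, sleeve1, sleeve2, plug1, plug2 and drive_seat below 0.105 m and x of each of sleeve1, sleeve2, plug1, plug2 in the frame of drive_seat below -0.004 m and y of each of plug1, plug2 in the frame of drive_seat below -0.004 m), for 0.2 s.
At the end, for the whole second after the job is handed in: Every part present lies in its own bay (agate red, sleeves blue, plugs yellow; origin 4 mm inside the walls, below the guard); the key is at rest fully home on the parking stub (underside within 5 mm of the shoulder, centred within 6 mm, in line within 0.17 rad, upright within 0.1 rad) (all of step 2 and z of key in the frame of park_seat between -0.005 and 0.005 m and horizontal distance between key and park_seat below 0.006 m and angle between the x axis of key and the x axis of park_seat, either way round below 0.17 rad and angle between key's own z axis and vertical below 0.1 rad and linear speed of key below 0.02 m/s and linear speed of each of agate1, agate2, sleeve1, sleeve2, plug1, plug2 below 0.05 m/s); the robot touches nothing.
It fails at once if the fingers push or grip the tray or its stub instead of using the key (contact force between the fingers and tray above 3 N).
It fails at once if the lotus ring is disturbed (moved more than 30 mm) (distance of lotus_ring from where it was at the start of the episode above 0.03 m).
It fails at once if the pair of pliers is disturbed (moved more than 30 mm) (distance of pliers from where it was at the start of the episode above 0.03 m).
Of agate1, agate2, sleeve1, sleeve2, plug1, plug2 only 4 to 6 are there at a start; the rules pass over those that are not, and their reading is None.
At some moment in a run one of agate1, agate2, sleeve1, sleeve2, plug1, plug2 may be knocked a few centimetres aside while the robot is not near it.
It also fails if it takes over 210 s, if anything falls off the work surface, if the arm or the gripper's body presses on something with over 40 N, if the wrist force passes 120 N, or if a joint passes its speed limit or range.

## Working session

There is one attempt and no reset: what is moved stays moved. The work goes in short steps, Python scripts to look and compute and a shell command to move; the robot and the scene stay as the last step left them, time stands still between calls to the robot, and variables do not carry over. Pictures are saved under pics/ and viewed, and the job is handed in when it is done.

```bash
mkdir -p pics; ls; python3 - <<'E'
from workcell import bot
import cv2
o=bot.get_obs();print({k:(v if not hasattr(v,'tolist') else [round(float(x),4) for x in v]) if k!='x' else 0 for k,v in o.items()})
for n in ["scene","side","wrist"]:
    c=bot.camera(n);cv2.imwrite(f"pics/{n}0.png",c["color"]);print(n,c["fx"],c["cx"],c["cy"],c["k1"],c["extrinsics"])
E
```

```text
pics
{'clock': 0.0, 'joint_pos': [1.288, 0.2414, 0.0037, 1.3352, 0.0, 1.5708], 'joint_vel': [-0.0, -0.0012, 0.0012, -0.0005, -0.0005, -0.0008], 'tau': [-0.0013, -37.2314, 25.2412, 0.017, -0.0002, -0.0], 'eef_pos': [0.1393, 0.4795, 0.2304], 'tool_rot': [0.5659, 0.4239, -0.4251, -0.565], 'ft_force': [-0.3758, -0.2874, 0.1585], 'ft_torque': [0.0321, -0.0196, 0.0327], 'grip_width': 0.08545125644493126}
scene 360.48160534323347 251.7742043402095 190.0272982116186 -0.033154807853109876 [[ 0.15172917  0.98839642  0.00712514 -0.07520334]
 [-0.69979802  0.10232988  0.70697336  0.33522846]
 [ 0.69804083 -0.11225464  0.70720429 -1.38001397]
 [ 0.          0.          0.          1.        ]]
side 485.84792972526003 257.88543879611603 196.9286316701398 0.06905436682916696 [[ 0.93873597 -0.34461897  0.00354194 -0.55318889]
 [ 0.16979698  0.47141852  0.86540948 -0.16648322]
 [-0.29990626 -0.81178959  0.50105279 -1.07250326]
 [ 0.          0.          0.          1.        ]]
wrist 274.0857288947351 253.45829929502497 189.45968373057582 -0.03399253420771758 [[ 0.27799606  0.96057742 -0.0030364  -0.49779079]
 [-0.91651656  0.26429555 -0.300242    0.04043323]
 [-0.28760317  0.086249    0.95385823 -0.37915247]
 [ 0.          0.          0.          1.        ]]
```

View pics/scene0.png

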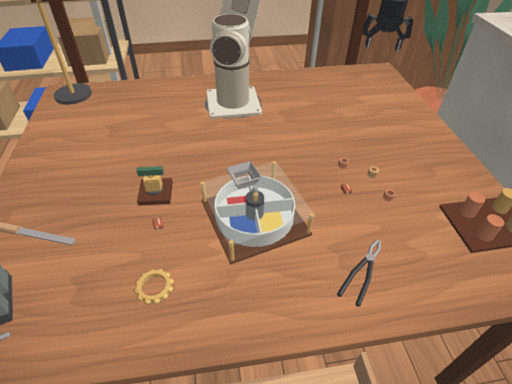

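View pics/side0.png

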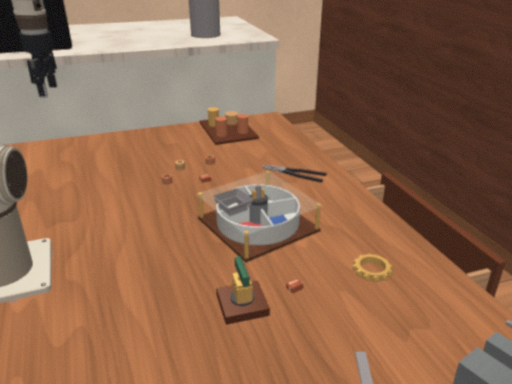

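View pics/wrist0.png

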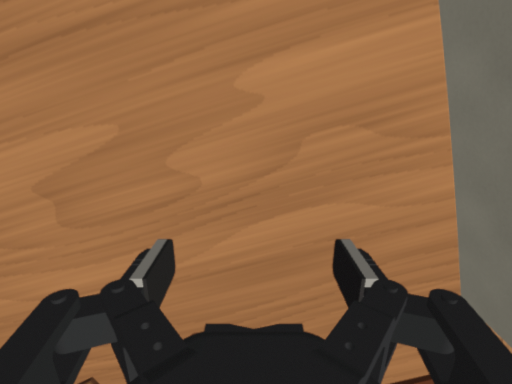

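```bash
cat > h.py <<'E'
from workcell import bot
import numpy as np, cv2
from scipy.spatial.transform import Rotation as R
from scipy.optimize import least_squares
def K(c): return np.array([[c["fx"],0,c["cx"]],[0,c["fy"],c["cy"]],[0,0,1]]), np.array([c["k1"],0,0,0,0.])
def ext(c):
    E=np.array(c["extrinsics"]);F=np.diag([1,-1,-1,1.])@E
    return F[:3,:3],F[:3,3]
def proj(c,P):
    k,d=K(c);r,t=ext(c);P=np.atleast_2d(P).astype(float)
    return cv2.projectPoints(P.reshape(-1,1,3),cv2.Rodrigues(r)[0],t,k,d)[0].reshape(-1,2)
def ray(c,uv):
    k,d=K(c);r,t=ext(c)
    n=cv2.undistortPoints(np.array(uv,float).reshape(-1,1,2),k,d).reshape(-1,2)
    D=np.c_[n,np.ones(len(n))]@r
    return -r.T@t,D
def onz(c,uv,z):
    o,D=ray(c,uv);return o+D*((z-o[2])/D[:,2])[:,None]
def cam(n,fn=None):
    c=bot.camera(n)
    if fn: cv2.imwrite("pics/"+fn+".png",c["color"])
    return c
def tri(obs):
    A=np.zeros((3,3));b=np.zeros(3)
    for c,uv in obs:
        o,D=ray(c,[uv]);d=D[0]/np.linalg.norm(D[0]);M=np.eye(3)-np.outer(d,d);A+=M;b+=M@o
    return np.linalg.solve(A,b)
def st():
    o=bot.get_obs();Rm=R.from_quat(o["tool_rot"]).as_matrix()
    return o,np.array(o["eef_pos"]),Rm
def down(a):
    x=np.array([np.cos(a),np.sin(a),0]);y=np.array([0,0,-1.]);return np.c_[x,y,np.cross(x,y)]
def go(p,a,cmd=None):
    """rows needed from the measured pose (or cmd=(pos,yaw)) to tcp p with jaw axis yaw a"""
    o,e,Rm=st()
    if cmd is not None: e=np.array(cmd[0]);Rm=down(cmd[1])
    T=down(a);rv=R.from_matrix(Rm.T@T).as_rotvec(degrees=True);d=Rm.T@(np.array(p)-e)*1000
    print("turn",rv.round(1),"shift",d.round(1),"| yaw now",round(np.arctan2(Rm[1,0],Rm[0,0]),3),"tcp",e.round(4))
    return rv,d
E
python3 - <<'E'
from h import *
cs={n:cam(n) for n in["scene","side"]}
for n in ["key","key_bar","rack","park_seat","carousel","chute","drive_seat","red_bay","blue_bay","yellow_bay","bare_bay","agate1","sleeve1","plug1","lotus_ring","pliers"]:
  for k in cs:
    r=bot.spot_point(n,k)
    print(n,k,[(np.round(x["point"],1).tolist(),round(x["conf"],2)) for x in r[:4]], [onz(cs[k],[x["point"]],0)[0].round(3)[:2].tolist() for x in r[:4]])
E
```

```text
key scene [] []
key side [([239.4, 292.8], 0.63)] [[0.461, -0.238]]
key_bar scene [([149.4, 171.1], 0.66), ([256.0, 194.3], 0.22)] [[0.353, -0.295], [0.498, 0.012]]
key_bar side [([240.6, 271.5], 0.78), ([205.8, 177.8], 0.7)] [[0.485, -0.172], [0.527, 0.285]]
rack scene [([155.6, 191.9], 0.62)] [[0.447, -0.273]]
rack side [([241.9, 307.0], 0.75)] [[0.452, -0.28]]
park_seat scene [([154.7, 187.4], 0.82), ([369.3, 260.1], 0.49), ([243.4, 170.8], 0.32)] [[0.428, -0.276], [0.76, 0.25], [0.393, -0.01]]
park_seat side [([240.4, 295.6], 0.9)] [[0.46, -0.247]]
carousel scene [([255.9, 218.0], 0.65)] [[0.586, -0.003]]
carousel side [([259.7, 222.8], 0.64)] [[0.594, -0.002]]
chute scene [([244.6, 169.1], 0.69), ([154.4, 195.0], 0.69)] [[0.386, -0.006], [0.459, -0.276]]
chute side [([227.8, 196.1], 0.81)] [[0.557, 0.158]]
drive_seat scene [([252.8, 194.5], 0.61)] [[0.498, 0.003]]
drive_seat side [([258.7, 194.0], 0.78), ([168.7, 178.9], 0.71), ([244.2, 304.2], 0.7)] [[0.643, 0.139], [0.421, 0.316], [0.459, -0.274]]
red_bay scene [([233.0, 200.5], 0.81)] [[0.513, -0.056]]
red_bay side [([245.4, 
[... 749 characters left out ...]
], [0.413, 0.296], [0.481, 0.382]]
sleeve1 side [([167.1, 178.0], 0.46), ([207.6, 160.4], 0.42)] [[0.418, 0.323], [0.564, 0.4]]
plug1 scene [([371.3, 173.7], 0.58), ([280.4, 229.9], 0.53), ([271.0, 197.6], 0.26)] [[0.462, 0.375], [0.636, 0.054], [0.517, 0.052]]
plug1 side [([209.2, 164.2], 0.61), ([180.8, 167.8], 0.48)] [[0.561, 0.371], [0.471, 0.376]]
lotus_ring scene [([153.1, 287.2], 0.83), ([232.5, 202.4], 0.17)] [[0.758, -0.269], [0.52, -0.058]]
lotus_ring side [([372.3, 274.6], 0.75)] [[0.754, -0.28]]
pliers scene [([370.9, 259.2], 0.75), ([154.7, 194.0], 0.29)] [[0.759, 0.255], [0.455, -0.275]]
pliers side [([286.2, 171.8], 0.64), ([183.3, 167.7], 0.61)] [[0.77, 0.24], [0.479, 0.374]]
```

```bash
python3 - <<'E'
from h import *
c=cam("wrist");o,e,Rm=st()
r,t=ext(c);print("cam in tool",(Rm.T@(-r.T@t-e)).round(4)); print((Rm.T@r.T).round(3))
print("tcp px",proj(c,e),"centre ray on z0 rel tool",Rm.T@(onz(c,[[256,192]],0)[0]-e))
print(Rm.round(3))
cs={n:cam(n) for n in["scene","side"]}
def sp(n,i=[0,0]): return tri([(cs[k],bot.spot_point(n,k)[j]["point"]) for k,j in zip(cs,i)])
for n in ["key_bar","park_seat","chute","drive_seat","carousel","red_bay","blue_bay","yellow_bay","bare_bay"]:
    print(n,sp(n).round(4))
go([0.40,-0.27,0.28],np.pi/2)
go([0.40,-0.27,0.28],0)
E
```

```text
cam in tool [-0.0009 -0.1418  0.0758]
[[ 1.     0.001 -0.001]
 [ 0.001 -0.3    0.954]
 [ 0.001 -0.954 -0.3  ]]
tcp px [[255.12850524 240.9659892 ]] centre ray on z0 rel tool [ 0.00245923  0.23128002 -0.04544132]
[[ 0.279 -0.    -0.96 ]
 [ 0.96  -0.     0.279]
 [-0.    -1.     0.   ]]
key_bar [ 0.459  -0.2714  0.0873]
park_seat [ 0.4526 -0.2705  0.0252]
chute [ 0.5157 -0.021   0.1022]
drive_seat [ 0.5353 -0.2313  0.1896]
carousel [ 0.5887 -0.0081 -0.0025]
red_bay [ 0.5703  0.0633 -0.0722]
blue_bay [ 0.6323 -0.0546  0.0153]
yellow_bay [ 0.7028  0.2953 -0.122 ]
bare_bay [ 0.4808  0.0041 -0.1398]
turn [ -0.  -16.2  -0. ] shift [-647.7  -48.7 -459.5] | yaw now 1.288 tcp [0.1395 0.4801 0.2313]
turn [-0.  73.8 -0. ] shift [-647.7  -48.7 -459.5] | yaw now 1.288 tcp [0.1395 0.4801 0.2313]
```

```bash
python3 -m inch '0 0 0 -49 -4 -35 0;0 0 0 -49 -4 -35 0;0 0 0 -49 -4 -35 0;0 0 0 -49 -4 -35 0;0 0 0 -49 -4 -35 0;0 0 0 -49 -4 -35 0;0 0 0 -49 -4 -35 0;0 0 0 -49 -4 -35 0;0 0 0 -49 -4 -35 0;0 0 0 -49 -4 -35 0;0 0 0 -49 -4 -35 0;0 0 0 -49 -4 -35 0'; python3 - <<'E'
from h import *
c=cam("wrist","w1")
go([0.455,-0.27,0.20],0)
E
```

```text
clock: 4.4
eef_pos: [0.3791, -0.204, 0.2797]
tool_rot: [0.566, 0.425, -0.424, -0.565]
ft_force: [0.7, -0.4, 0.3]
grip_width: 0.0851
turn [ 0.4 73.5 -0.1] shift [-36.   79.8 -86.9] | yaw now 1.282 tcp [ 0.3817 -0.2103  0.2792]
```

View pics/w1.png

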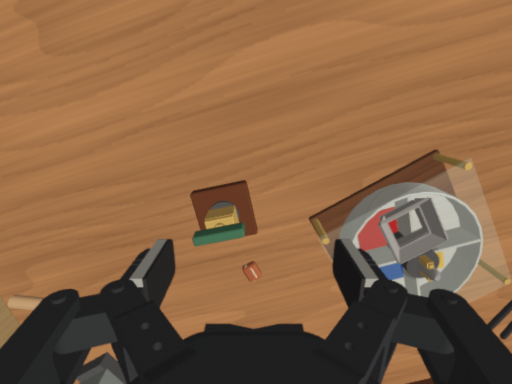

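```bash
python3 -m inch '0 9.2 0 0 0 0 0;0 9.2 0 0 0 0 0;0 9.2 0 0 0 0 0;0 9.2 0 0 0 0 0;0 9.2 0 0 0 0 0;0 9.2 0 0 0 0 0;0 9.2 0 0 0 0 0;0 9.2 0 0 0 0 0;0 0 0 36 20 -30 0;0 0 0 36 20 -30 0;0 0 0 0 0 0 0;0 0 0 0 0 0 0'; python3 - <<'E'
from h import *
c=cam("wrist","w2")
go([0.455,-0.27,0.20],0)
for n in ["key_bar","park_seat","rack","key"]:
    print(n,[(np.round(x["point"],1),round(x["conf"],2)) for x in bot.spot_point(n,"wrist")[:2]])
E
```

```text
clock: 5.95
eef_pos: [0.4504, -0.2609, 0.2391]
tool_rot: [-0.707, -0.001, 0.002, 0.707]
ft_force: [0.0, -0.4, 0.0]
grip_width: 0.0854
turn [-0.   0.2  0. ] shift [ 4.5 39.9 -9.1] | yaw now 0.004 tcp [ 0.4505 -0.2609  0.2399]
key_bar [(array([257.3, 186.4]), 0.86)]
park_seat [(array([255.4, 173.6]), 0.75)]
rack [(array([254. , 169.6]), 0.87)]
key [(array([252.4, 174.7]), 0.79)]
```

View pics/w2.png

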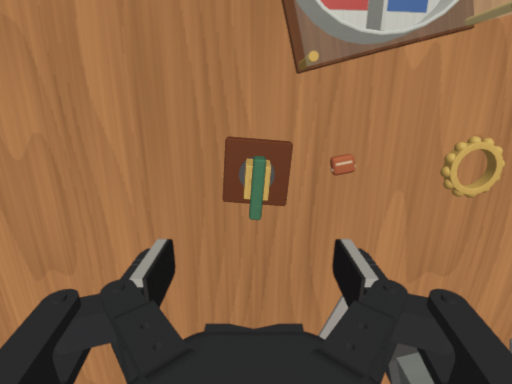

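```bash
cat >> h.py <<'E'
def rect(mask):
    m=(mask.astype(np.uint8)); n,l,s,_=cv2.connectedComponentsWithStats(m)
    i=1+np.argmax(s[1:,4]); cn=cv2.findContours((l==i).astype(np.uint8),cv2.RETR_EXTERNAL,cv2.CHAIN_APPROX_NONE)[0][0]
    return cn.reshape(-1,2).astype(float),s[i]
def hsv(c): return cv2.cvtColor(c["color"],cv2.COLOR_BGR2HSV)
E
python3 - <<'E'
from h import *
c=cam("wrist")
b=c["color"].astype(int);g=(b[:,:,1]>b[:,:,2]+15)&(b[:,:,1]>b[:,:,0])
g[:120]=0;g[240:]=0
cn,s=rect(g);print(s)
P=onz(c,cn,0.099)[:,:2].astype(np.float32)
print("bar top z.099",cv2.minAreaRect(P*1000)); P=onz(c,cn,0.087)[:,:2].astype(np.float32);print(cv2.minAreaRect(P*1000))
r=bot.cut_out("rack","wrist")
m=np.zeros((384,512),bool)
for x in r[:1]: print(x["conf"]);m|=x["region"]
hull=cv2.convexHull(np.argwhere(m)[:,::-1].astype(np.float32)).reshape(-1,2)
print("rack z.02",cv2.minAreaRect((onz(c,hull,0.02)[:,:2]*1000).astype(np.float32)))
# corners manual
C=onz(c,[[226,137],[292,141],[288,206],[223,204]],.02);print(C.round(4),C.mean(0).round(4))
E
```

```text
[249 155  16  64 713]
bar top z.099 ((454.87896728515625, -273.1856994628906), (71.11201477050781, 12.83353042602539), 85.88238525390625)
((455.0465087890625, -276.90997314453125), (74.12342834472656, 13.377036094665527), 85.88232421875)
0.69
rack z.02 ((454.07916259765625, -274.35931396484375), (90.78290557861328, 90.43265533447266), 85.75060272216797)
[[ 0.4157 -0.2283  0.02  ]
 [ 0.5024 -0.2331  0.02  ]
 [ 0.501  -0.3246  0.02  ]
 [ 0.4091 -0.3219  0.02  ]] [ 0.457 -0.277  0.02 ]
```

```bash
python3 -m inch '0 4.3 0 4 30 -12.6 0;0 0 0 0 40 0 0;0 0 0 0 40 0 0;0 0 0 0 0 0 0;0 0 0 0 0 0 0'; python3 - <<'E'
from h import *
c=cam("wrist","w3")
go([0.4545,-0.2738,0.077],-0.072)
b=c["color"].astype(int);g=(b[:,:,1]>b[:,:,2]+15)&(b[:,:,1]>b[:,:,0])
g[:80]=0;g[:,:180]=0;g[:,330:]=0
cn,s=rect(g);print(s)
print("bar top z.099",cv2.minAreaRect((onz(c,cn,0.099)[:,:2]*1000).astype(np.float32)))
E
```

```text
clock: 6.92
eef_pos: [0.4559, -0.2745, 0.131]
tool_rot: [0.707, -0.025, 0.026, -0.706]
ft_force: [1.2, -0.5, -0.2]
grip_width: 0.0854
turn [0.1 0.  0.2] shift [-2.1 54.5  0.9] | yaw now -0.072 tcp [ 0.4563 -0.2748  0.1315]
[ 242  164   19   98 1785]
bar top z.099 ((455.1595153808594, -272.2754211425781), (71.88055419921875, 12.3400297164917), 85.22586059570312)
```

View pics/w3.png

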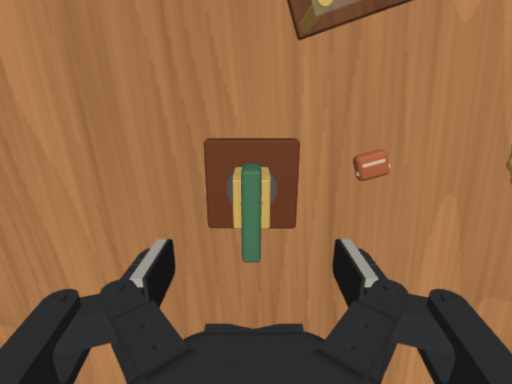

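```bash
python3 -m inch '0 0 0 -1 30 1.5 0;0 0 0 0 25 0 0;0 0 0 0 0 0 0;0 0 0 0 0 0 1;0 0 0 0 0 0 1;0 0 0 0 0 0 1;0 0 0 0 0 0 1'; python3 - <<'E'
from h import *
c=cam("wrist","w4");o,e,Rm=st();print(o["grip_width"],e,o["ft_force"],o["ft_torque"])
E
```

```text
clock: 7.85
eef_pos: [0.4543, -0.2727, 0.075]
tool_rot: [0.707, -0.025, 0.026, -0.706]
ft_force: [-1.5, 1.0, 3.1]
grip_width: 0.0132
0.012750645899199716 [ 0.45426311 -0.27279127  0.07502686] [-0.82723888  0.21285176  4.56101499] [ 0.05839982  0.27618566 -0.00209809]
```

View pics/w4.png

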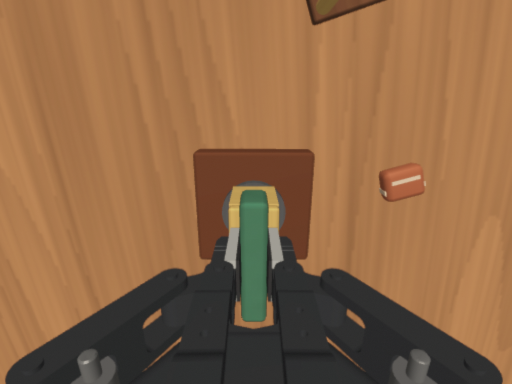

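```bash
python3 -m inch '0 0 0 0 -8 0 1;0 0 0 0 -15 0 1;0 0 0 0 -25 0 1;0 0 0 0 -40 0 1;0 0 0 0 -40 0 1;0 0 0 0 -40 0 1;0 0 0 0 0 0 1;0 0 0 0 0 0 1'; python3 - <<'E'
from h import *
c=cam("wrist","w5");o,e,Rm=st();print(o["grip_width"],e,o["ft_force"],o["ft_torque"])
E
```

```text
clock: 8.9
eef_pos: [0.4537, -0.2722, 0.2418]
tool_rot: [-0.706, 0.026, -0.025, 0.707]
ft_force: [-0.2, 0.1, -3.1]
grip_width: 0.013
0.012566687232942778 [ 0.45326483 -0.27195138  0.24094328] [ 0.17179589 -0.53414651 -2.60165772] [-0.00716183  0.01951991  0.04240965]
```

View pics/w5.png

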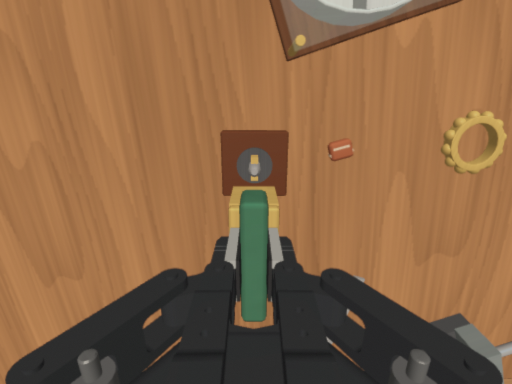

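```bash
python3 -m inch '0 0 0 29 -3 52 1;0 0 0 29 -3 52 1;0 0 0 29 -3 52 1;0 0 0 0 0 0 1;0 0 0 0 0 0 1;0 0 0 0 0 0 1'; python3 - <<'E'
from h import *
c=cam("wrist","w6");o,e,Rm=st();print(o["grip_width"],e)
for n in ["chute","drive_seat","carousel","red_bay","blue_bay","yellow_bay","bare_bay"]:
    z={"chute":.104,"drive_seat":.082,"carousel":0}.get(n,.018)
    print(n,[(np.round(x["point"],1).tolist(),round(x["conf"],2),onz(c,[x["point"]],z).round(4).tolist()) for x in bot.spot_point(n,"wrist")[:2]])
E
```

```text
clock: 9.7
eef_pos: [0.551, -0.1242, 0.2504]
tool_rot: [-0.707, 0.027, -0.025, 0.707]
ft_force: [-0.6, -0.8, -2.4]
grip_width: 0.0127
0.012649644209668277 [ 0.55112367 -0.12434335  0.25079825]
chute [([211.2, 88.0], 0.67, [[0.5162, -0.0312, 0.104]]), ([236.7, 118.4], 0.24, [[0.5388, -0.0623, 0.104]])]
drive_seat [([279.1, 65.5], 0.75, [[0.5864, -0.0128, 0.082]])]
carousel [([270.0, 72.6], 0.76, [[0.5815, -0.0113, 0.0]])]
red_bay [([235.2, 118.4], 0.6, [[0.5312, -0.0663, 0.018]]), ([269.0, 69.1], 0.45, [[0.5793, -0.0088, 0.018]])]
blue_bay [([197.3, 261.8], 0.56, [[0.4517, -0.2791, 0.018]])]
yellow_bay []
bare_bay []
```

View pics/w6.png

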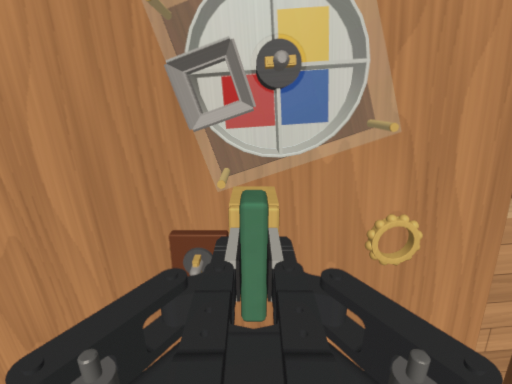

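```bash
python3 - <<'E'
from h import *
c=cam("wrist");o,e,Rm=st();print(np.round(o["joint_pos"],3))
im=cv2.resize(c["color"][0:190,140:410],None,fx=3,fy=3,interpolation=cv2.INTER_CUBIC)
cv2.imwrite("pics/w6z.png",im[:600,:800])
E
```

```text
[-0.22   0.366  0.231  1.435 -0.     1.423]
```

View pics/w6z.png

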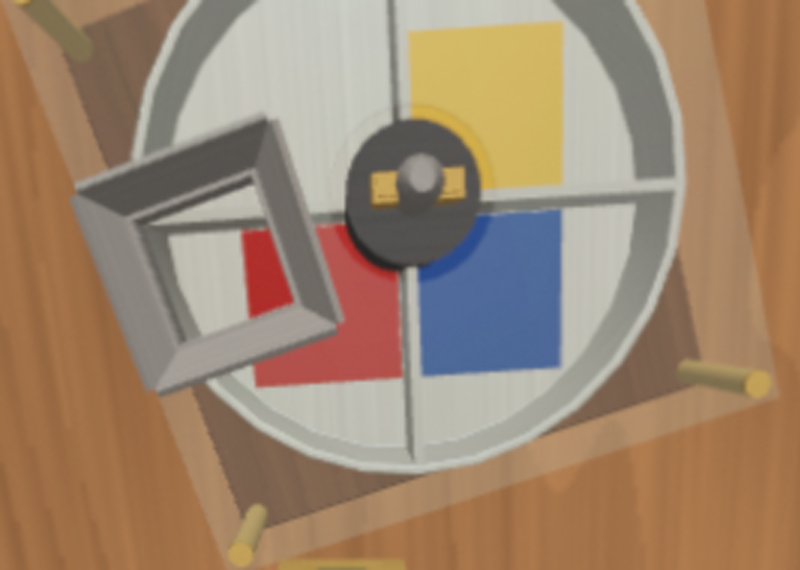

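```bash
python3 - <<'E'
from h import *
c=cam("wrist")
f=lambda L,z:onz(c,[[140+u/3,v/3] for u,v in L],z)
ang=lambda P:np.degrees(np.arctan2(*(P[1]-P[0])[[1,0]])).round(2)
print("teeth",ang(f([(386,188),(453,183)],.104)), f([(419.5,185.5)],.104))
for z in (.04,.06): print("xwall",ang(f([(345,217),(678,184)],z)),"ywall",ang(f([(413,460),(392,0)],z)))
print("red edge",ang(f([(245,386),(402,377)],.018)),ang(f([(422,375),(561,367)],.018)),"yel",ang(f([(410,31),(563,22)],.018)))
C=f([(75,200),(270,115),(342,322),(157,395)],.104);print(C.round(4),C.mean(0).round(4), [ang(C[[0,1]]),ang(C[[3,2]]),ang(C[[0,3]]),ang(C[[1,2]])])
print("shoulder",f([(413,194)],.082), "pilot tip",f([(422,173)],.116))
print("posts",f([(242,552),(757,383)],.076),ang(f([(242,552),(757,383)],.076)))
E
```

```text
teeth 0.06 [[ 0.58643971 -0.01121743  0.104     ]]
xwall 1.56 ywall 89.89
xwall 1.56 ywall 89.89
red edge -0.87 -0.67 yel -0.63
[[ 0.4743 -0.0072  0.104 ]
 [ 0.5401  0.0129  0.104 ]
 [ 0.5584 -0.052   0.104 ]
 [ 0.4927 -0.0716  0.104 ]] [ 0.5164 -0.0295  0.104 ] [np.float64(17.0), np.float64(16.63), np.float64(-74.04), np.float64(-74.25)]
shoulder [[ 0.58619748 -0.01102468  0.082     ]] pilot tip [[ 0.58620175 -0.00920894  0.116     ]]
posts [[ 0.51204061 -0.13821279  0.076     ]
 [ 0.71481978 -0.08520472  0.076     ]] 14.65
```

```bash
python3 -m inch '0 -4.1 0 0 0 0 1;0 0 0 17.5 10 57 1;0 0 0 17.5 10 57 1;0 0 0 0 30 0 1;0 0 0 0 0 0 1;0 0 0 0 0 0 1'; python3 - <<'E'
from h import *
c=cam("wrist","w7");o,e,Rm=st();print(o["grip_width"],e)
go([0.586,-0.010,0.131],0)
c=cam("side","s7");cv2.imwrite("pics/s7z.png",cv2.resize(c["color"][90:290,160:360],None,fx=3,fy=3))
c=cam("scene","s7");cv2.imwrite("pics/s7y.png",cv2.resize(c["color"][120:270,180:330],None,fx=4,fy=4))
E
```

```text
clock: 10.95
eef_pos: [0.5873, -0.0096, 0.2022]
tool_rot: [0.707, -0.0, 0.001, -0.707]
ft_force: [-0.6, -1.0, -2.8]
grip_width: 0.0124
0.013244844031939781 [ 0.58766854 -0.0098618   0.20274559]
turn [ 0.  -0.1  0.1] shift [-1.8 71.7 -0.1] | yaw now -0.001 tcp [ 0.5877 -0.0099  0.2027]
```

View pics/w7.png

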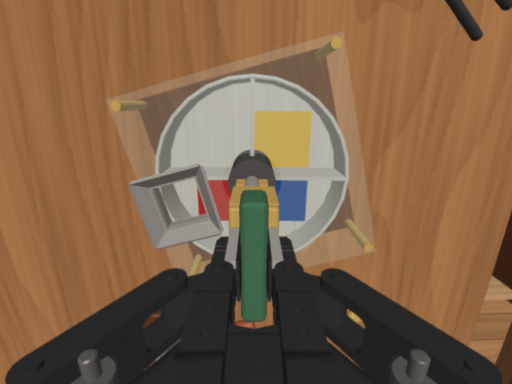

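View pics/s7z.png

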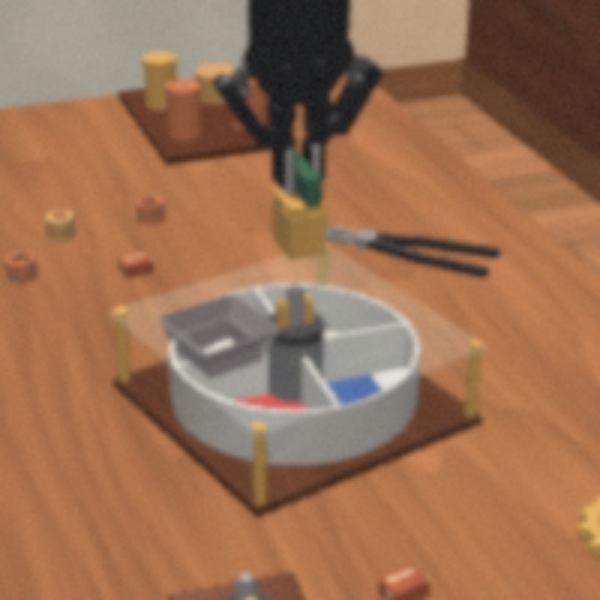

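View pics/s7y.png

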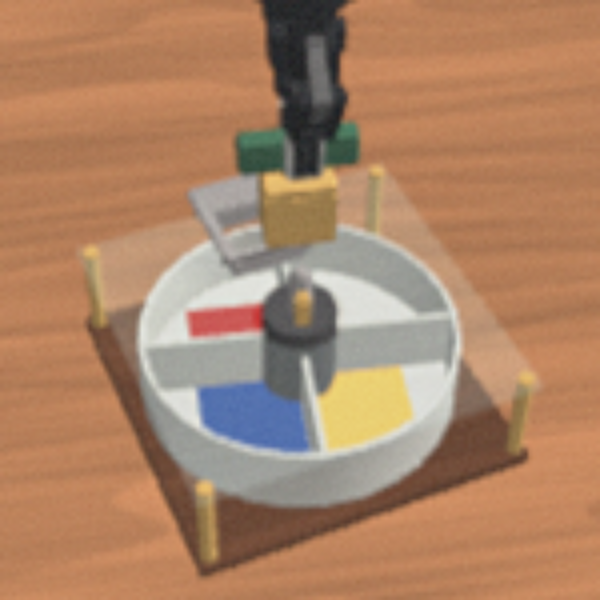

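```bash
python3 -m inch '0 -10 0 0 0 0 1;0 -10 0 0 0 0 1;0 -10 0 0 0 0 1;0 -10 0 0 0 0 1;0 -10 0 0 0 0 1;0 -10 0 0 0 0 1;0 -10 0 0 0 0 1;0 -10 0 0 0 0 1;0 -10 0 0 0 0 1;0 0 0 0 0 0 1;0 0 0 0 0 0 1'; python3 - <<'E'
from h import *
c=cam("wrist","w8");o,e,Rm=st();print(o["grip_width"],e)
go([0.5858,-0.0105,0.131],np.pi/2)
c=cam("scene","s8");cv2.imwrite("pics/s8y.png",cv2.resize(c["color"][120:270,180:330],None,fx=4,fy=4))
E
```

```text
clock: 12.48
eef_pos: [0.5873, -0.0095, 0.2019]
tool_rot: [0.501, 0.499, -0.499, -0.501]
ft_force: [-0.6, 0.1, -2.7]
grip_width: 0.0128
0.01266232334685331 [ 0.58722996 -0.00940074  0.20176157]
turn [ 0.  -0.1  0. ] shift [-1.1 70.8  1.5] | yaw now 1.568 tcp [ 0.5872 -0.0094  0.2018]
```

View pics/w8.png

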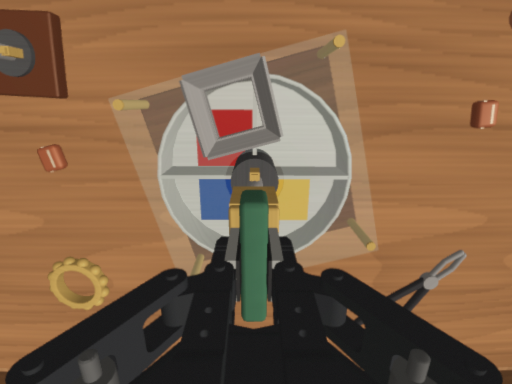

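View pics/s8y.png

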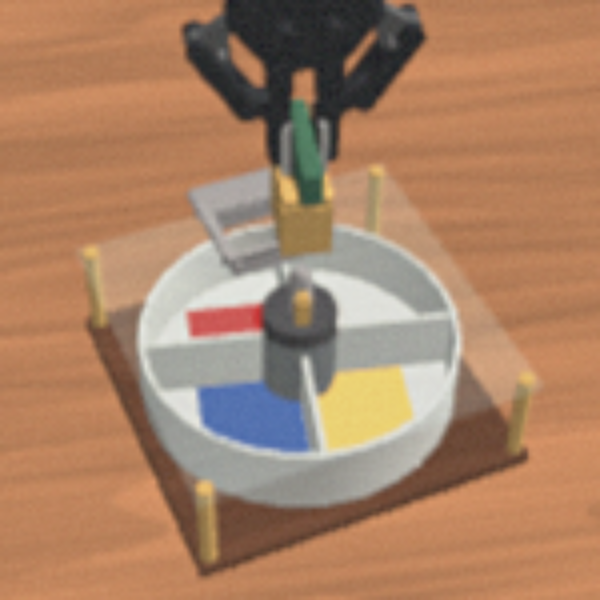

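```bash
python3 - <<'E'
from h import *
c=cam("wrist")
cv2.imwrite("pics/w8z.png",cv2.resize(c["color"][130:260,170:340],None,fx=4,fy=4,interpolation=cv2.INTER_CUBIC))
print(onz(c,[[254.5,176]],.104),proj(c,[[.5862,-.0105,.104],[.5862,-.0105,.082],[.6012,-.0105,.104],[.6012,-.0105,.082]]))
E
```

```text
[[ 0.57366955 -0.00964228  0.104     ]] [[253.55889917 189.2577152 ]
 [253.57456797 182.61043611]
 [253.57057212 204.61348015]
 [253.58510923 196.90986532]]
```

View pics/w8z.png

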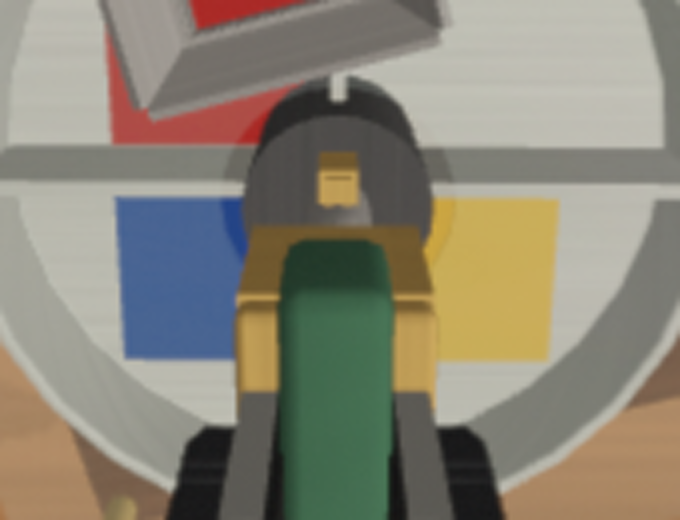

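```bash
python3 -m inch '0 0 0 -0.8 20 1.6 1;0 0 0 0 12 0 1;0 0 0 0 8 0 1;0 0 0 0 8 0 1;0 0 0 0 6 0 1;0 0 0 0 0 0 1;0 0 0 0 0 0 1'; python3 - <<'E'
from h import *
o,e,Rm=st();print(o["grip_width"],e.round(4),o["ft_force"].round(1) if hasattr(o["ft_force"],'round') else o["ft_force"],o["ft_torque"])
E
```

```text
clock: 13.5
eef_pos: [0.5853, -0.0099, 0.1474]
tool_rot: [-0.5, -0.5, 0.5, 0.5]
ft_force: [-0.9, -0.0, -3.3]
grip_width: 0.0132
0.013151878853403432 [ 0.5853 -0.0099  0.1474] [-0.9 -0.  -3.3] [-0.00972161  0.27577664  0.00295963]
```

```bash
python3 -m inch '0 0 0 0 6 0 1;0 0 0 0 6 0 1;0 0 0 0 4 0 1;0 0 0 0 1 0 1;0 0 0 0 0 0 1;0 0 0 0 0 0 1'; python3 - <<'E'
from h import *
o,e,Rm=st();print(o["grip_width"],e.round(4),np.round(o["ft_force"],1),np.round(o["ft_torque"],2))
c=cam("side","s9");cv2.imwrite("pics/s9z.png",cv2.resize(c["color"][130:270,180:340],None,fx=4,fy=4))
E
```

```text
clock: 14.25
eef_pos: [0.5852, -0.0099, 0.1311]
tool_rot: [0.5, 0.5, -0.5, -0.5]
ft_force: [-4.6, -0.1, 6.5]
grip_width: 0.0127
0.012670401281443016 [ 0.5852 -0.0099  0.1311] [-4.6 -0.1  6.5] [-0.    1.16 -0.01]
```

View pics/s9z.png

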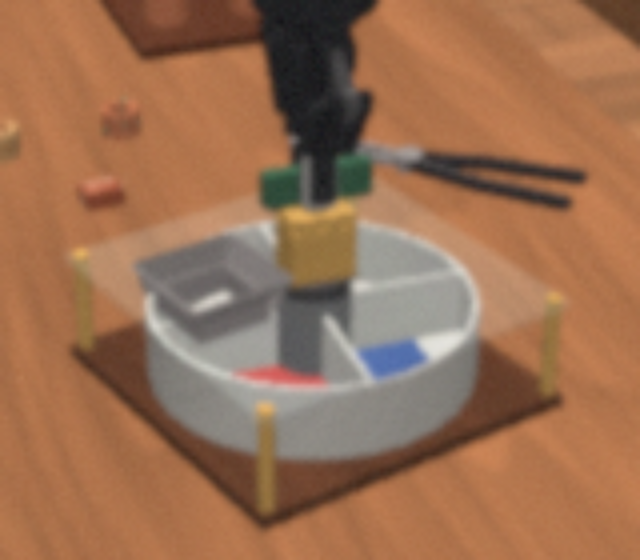

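```bash
python3 -m inch '0 7 0 0 0 0 1;0 7 0 0 0 0 1;0 7 0 0 0 0 1;0 7 0 0 0 0 1;0 6 0 0 0 0 1;0 0 0 0 0 0 1;0 0 0 0 0 0 1'; python3 - <<'E'
from h import *
o,e,Rm=st();print(o["grip_width"],e.round(4),np.round(o["ft_force"],1),np.round(o["ft_torque"],2))
c=cam("wrist","w10")
E
```

```text
clock: 15.18
eef_pos: [0.5848, -0.0095, 0.1311]
tool_rot: [-0.624, -0.332, 0.332, 0.625]
ft_force: [-6.5, 0.7, 7.4]
grip_width: 0.0129
0.012911289044996173 [ 0.5848 -0.0095  0.1311] [-6.5  0.7  7.4] [ 0.16  1.46 -0.02]
```

View pics/w10.png

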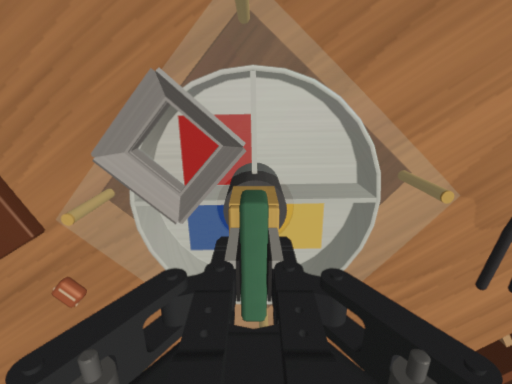

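```bash
python3 -m inch '0 0 0 0 0 0 0;0 0 0 0 0 0 0;0 0 0 0 0 0 0;0 -9.5 0 0 -25 0 0;0 -9.5 0 0 -30 0 0;0 -9.5 0 0 -30 0 0;0 -9.5 0 0 0 0 0;0 0 0 -55 0 5 0;0 0 0 -55 0 5 0;0 0 0 -55 0 5 0;0 0 0 -55 0 5 0;0 0 0 -30 0 5 0'; python3 - <<'E'
from h import *
o,e,Rm=st();print(o["grip_width"],e.round(4),np.round(o["ft_force"],1))
c=cam("wrist","w11");go([.575,-.26,.2],1.64)
c=cam("side","s11")
E
```

```text
clock: 16.73
eef_pos: [0.5777, -0.2641, 0.2147]
tool_rot: [-0.483, -0.516, 0.517, 0.483]
ft_force: [0.6, 0.5, 0.9]
grip_width: 0.0854
0.08537106468474027 [ 0.5777 -0.2641  0.2147] [0.6 0.5 0.9]
turn [-0.  -0.3 -0.2] shift [ 7.5 14.5  1.5] | yaw now 1.635 tcp [ 0.577  -0.2674  0.2145]
```

View pics/w11.png

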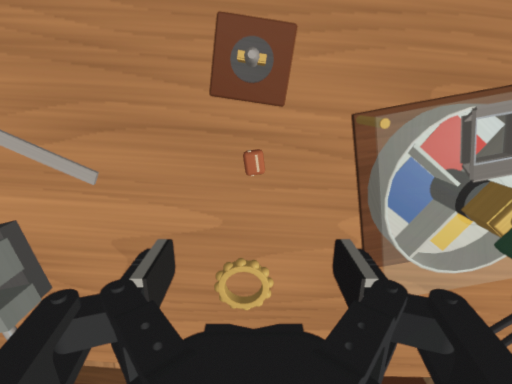

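View pics/s11.png

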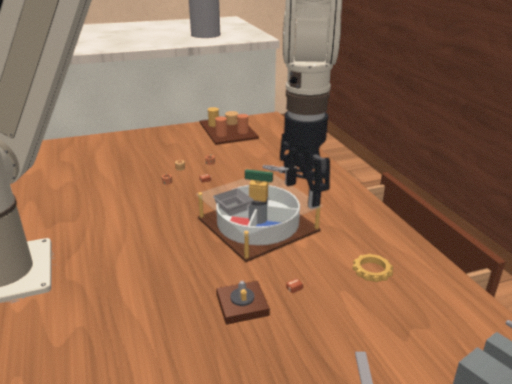

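```bash
cat >> h.py <<'E'
def blob(c,box,zt,cond):
    x0,y0,x1,y1=box;m=np.zeros((384,512),bool);m[y0:y1,x0:x1]=cond(hsv(c))[y0:y1,x0:x1]
    cn,s=rect(m);P=onz(c,cn,zt)[:,:2];print("px",s,"minrect mm/deg",np.array(sum([list(q) if hasattr(q,'__len__') else [q] for q in cv2.minAreaRect((P*1000).astype(np.float32))],[])).round(1));return cn
def zoom(c,box,fn,f=5):
    x0,y0,x1,y1=box;cv2.imwrite("pics/"+fn+".png",cv2.resize(c["color"][y0:y1,x0:x1],None,fx=f,fy=f,interpolation=cv2.INTER_CUBIC))
E
python3 - <<'E'
from h import *
c=cam("wrist");H=hsv(c);print(H[160,254],H[160,230],H[162,250])
bg=cv2.GaussianBlur(c["color"],(0,0),1).astype(int)
zoom(c,(215,120,295,200),"w11z",7)
for n in ["cut"]:
    for r in bot.cut_out("agate1","wrist")[:2]:
        hull=cv2.convexHull(np.argwhere(r["region"])[:,::-1].astype(np.float32)).reshape(-1,2)
        print(r["conf"],r["extent"],cv2.minAreaRect((onz(c,hull,0.010)[:,:2]*1000).astype(np.float32)))
print([ (r["point"],r["conf"],onz(c,[r["point"]],0)) for r in bot.spot_point("agate1","wrist")[:2]])
E
```

```text
[  9 157 167] [ 14 143 160] [  9 161 163]
0.92 [243.5, 148.2, 264.9, 170.1] ((573.1359252929688, -265.76617431640625), (35.131587982177734, 26.730955123901367), 14.280741691589355)
[([254.9, 162.1], 0.84, array([[ 0.57514355, -0.26469871,  0.        ]]))]
```

View pics/w11z.png

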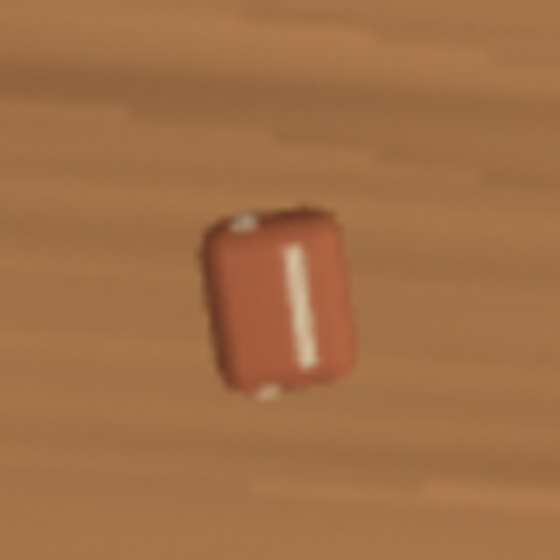

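```bash
python3 -m inch '0 -8.3 0 0 0 0 0;0 0 0 2.6 50 3 0;0 0 0 0 50 0 0;0 0 0 0 50 0 0;0 0 0 0 0 0 0;0 0 0 0 0 0 0'; python3 - <<'E'
from h import *
c=cam("wrist","w12");go([.5735,-.2655,.004],1.78)
for r in bot.cut_out("agate1","wrist")[:2]:
        hull=cv2.convexHull(np.argwhere(r["region"])[:,::-1].astype(np.float32)).reshape(-1,2)
        print(r["conf"],r["extent"],cv2.minAreaRect((onz(c,hull,0.012)[:,:2]*1000).astype(np.float32)))
E
```

```text
clock: 17.73
eef_pos: [0.576, -0.2587, 0.0673]
tool_rot: [0.444, 0.551, -0.551, -0.442]
ft_force: [0.4, -0.2, -0.0]
grip_width: 0.0856
turn [ 0.2  0.4 -0.2] shift [-5.2 64.3  4.7] | yaw now 1.786 tcp [ 0.5766 -0.2593  0.0683]
0.83 [233.8, 179.5, 264.0, 221.2] ((573.0515747070312, -265.4249572753906), (34.513031005859375, 26.322288513183594), 8.636141777038574)
0.64 [414.4, 184.2, 486.5, 298.6] ((574.1021728515625, -97.7044448852539), (98.44109344482422, 44.197364807128906), 15.191787719726562)
```

View pics/w12.png

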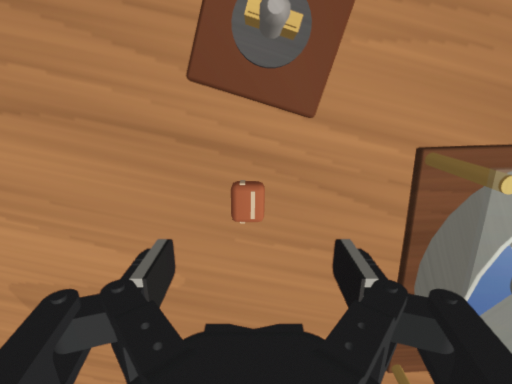

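```bash
python3 -m inch '0 0 0 -5 30 4.5 0;0 0 0 0 25 0 0;0 0 0 0 9 0 0.3;0 0 0 0 0 0 1;0 0 0 0 0 0 1;0 0 0 0 0 0 1;0 0 0 0 0 0 1'; python3 - <<'E'
from h import *
o,e,Rm=st();print(o["grip_width"],e.round(4),np.round(o["ft_force"],1));cam("wrist","w13")
E
```

```text
clock: 18.7
eef_pos: [0.5727, -0.2656, 0.0033]
tool_rot: [0.445, 0.551, -0.55, -0.442]
ft_force: [0.1, -0.1, 6.2]
grip_width: 0.0241
0.02409137741293093 [ 0.5727 -0.2656  0.0033] [ 0.1 -0.1  6.2]
```

View pics/w13.png

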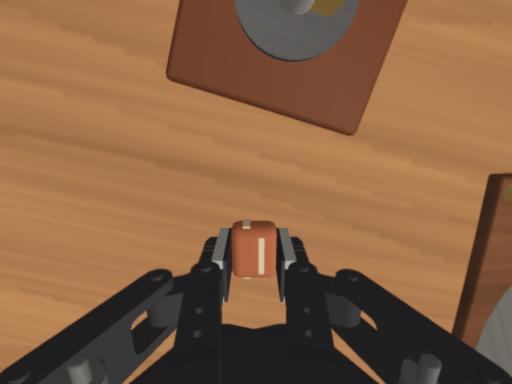

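```bash
python3 -m inch '0 0 0 0 -30 0 1;0 0 0 0 -50 0 1;0 0 0 0 -60 0 1;0 0 0 48 0 1 1;0 0 0 48 0 1 1;0 0 0 48 0 1 1;0 0 0 48 0 1 1;0 -2.9 0 48 0 1 1;0 0 0 0 0 0 1;0 0 0 0 0 0 1;0 0 0 0 0 0 1'; python3 - <<'E'
from h import *
o,e,Rm=st();print(o["grip_width"],e.round(4),np.round(o["ft_force"],1));c=cam("wrist","w14")
go([.5164,-.0295,.118],1.836)
C=proj(c,[[.5164,-.0295,.104]]);print(C)
E
```

```text
clock: 20.12
eef_pos: [0.5155, -0.0326, 0.1413]
tool_rot: [-0.43, -0.561, 0.561, 0.43]
ft_force: [0.5, 0.1, 0.0]
grip_width: 0.0244
0.024434520721292066 [ 0.5155 -0.0326  0.1413] [0.5 0.1 0. ]
turn [ 0.  -0.1 -0. ] shift [ 2.9 23.3 -1.8] | yaw now 1.834 tcp [ 0.5154 -0.0327  0.1413]
[[259.30612876 218.79044927]]
```

View pics/w14.png

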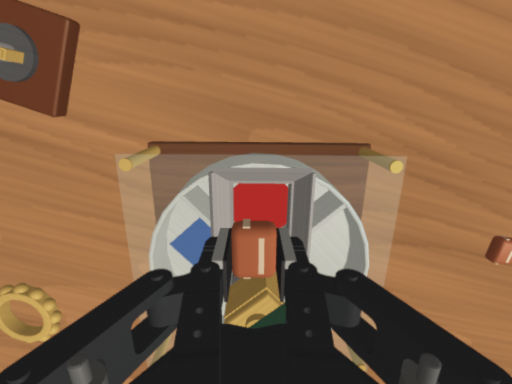

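```bash
python3 -m inch '0 0 0 4.3 15 -1 1;0 0 0 0 12 0 1;0 0 0 0 0 0 1;0 0 0 0 0 0 0.4;0 0 0 0 0 0 0.2;0 0 0 0 -20 0 0;0 0 0 0 -30 0 0;0 0 0 0 0 0 0'; python3 - <<'E'
from h import *
o,e,Rm=st();print(o["grip_width"],e.round(4),np.round(o["ft_force"],1));c=cam("wrist","w15")
go([.523,.262,.2],1.7)
E
```

```text
clock: 21.18
eef_pos: [0.5172, -0.0272, 0.1673]
tool_rot: [0.431, 0.563, -0.56, -0.428]
ft_force: [0.6, -0.2, -0.4]
grip_width: 0.0855
0.08548263694984853 [ 0.5172 -0.0272  0.1673] [ 0.6 -0.2 -0.4]
turn [ 0.2  7.8 -0.1] shift [277.2 -34.3 -82.6] | yaw now 1.836 tcp [ 0.5161 -0.0272  0.1657]
```

View pics/w15.png

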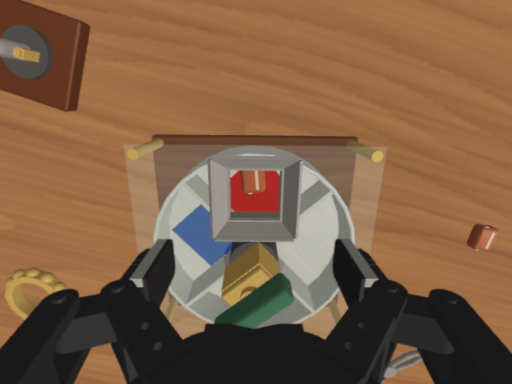

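```bash
python3 -m inch '0 0 0 48 -6 -14 0;0 0 0 48 -6 -14 0;0 0 0 48 -6 -14 0;0 0 0 48 -6 -14 0;0 0 0 48 -6 -14 0;0 0 0 37 -4 -13 0;0 0 0 0 0 0 0;0 0 0 0 0 0 0'; python3 - <<'E'
from h import *
o,e,Rm=st();print(o["grip_width"],e.round(4));c=cam("wrist","w16")
go([.523,.265,.004],1.836)
for r in bot.cut_out("agate2","wrist")[:2]:
        hull=cv2.convexHull(np.argwhere(r["region"])[:,::-1].astype(np.float32)).reshape(-1,2)
        print(r["conf"],r["extent"],cv2.minAreaRect((onz(c,hull,0.010)[:,:2]*1000).astype(np.float32)))
for n in ["sleeve1","plug1","agate1"]:
    print(n,[(np.round(r["point"]),round(r["conf"],2),onz(c,[r["point"]],0).round(4)) for r in bot.spot_point(n,"wrist")[:3]])
E
```

```text
clock: 22.22
eef_pos: [0.5218, 0.2614, 0.1972]
tool_rot: [-0.429, -0.561, 0.563, 0.43]
ft_force: [-0.7, -0.6, -0.2]
grip_width: 0.0855
0.08546083688956341 [0.5218 0.2614 0.1972]
turn [-0.1 -0.  -0. ] shift [  3.8 193.4  -2.4] | yaw now 1.835 tcp [0.522  0.2609 0.1974]
0.6 [249.2, 155.0, 273.5, 185.4] ((521.7496337890625, 269.3121337890625), (33.54647445678711, 26.071195602416992), 5.85543155670166)
0.52 [0.0, 53.3, 132.1, 272.1] ((604.374267578125, 38.25777053833008), (181.91848754882812, 311.81396484375), 89.69788360595703)
sleeve1 [(array([334., 220.]), 0.98, array([[0.5637, 0.3831, 0.    ]])), (array([308.,  88.]), 0.97, array([[0.4147, 0.2968, 0.    ]]))]
plug1 [(array([350., 148.]), 0.67, array([[0.467 , 0.3696, 0.    ]]))]
agate1 []
```

View pics/w16.png

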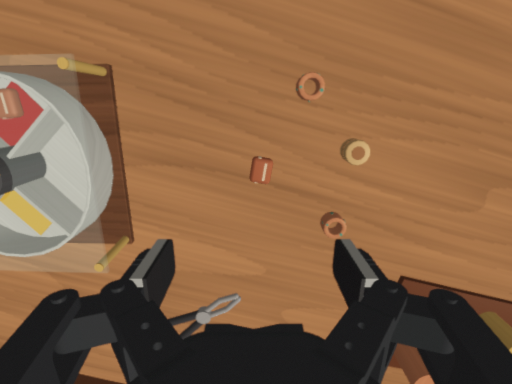

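```bash
python3 -m inch '0 9.3 0 0 0 0 0;0 0 0 8.4 50 -0.6 0;0 0 0 0 50 0 0;0 0 0 0 40 0 0;0 0 0 0 0 0 0;0 0 0 0 0 0 0'; python3 - <<'E'
from h import *
c=cam("wrist","w17");
for r in bot.cut_out("agate1","wrist")[:2]:
        hull=cv2.convexHull(np.argwhere(r["region"])[:,::-1].astype(np.float32)).reshape(-1,2)
        q=cv2.minAreaRect((onz(c,hull,0.012)[:,:2]*1000).astype(np.float32));print(r["conf"],r["extent"],q)
        go([q[0][0]/1000,q[0][1]/1000,.004],1.674)
E
```

```text
clock: 23.22
eef_pos: [0.5234, 0.2705, 0.06]
tool_rot: [0.474, 0.526, -0.524, -0.473]
ft_force: [1.3, -0.4, 0.1]
grip_width: 0.0853
```

View pics/w17.png

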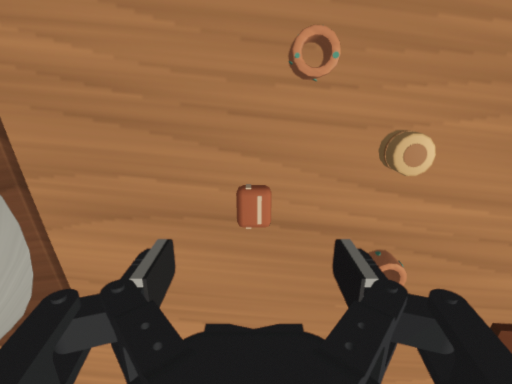

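```bash
python3 - <<'E'
from h import *
c=cam("wrist");p=onz(c,[[254.3,207]],.010)[0];print(p);go([p[0],p[1],.004],1.674)
E
```

```text
[0.5225623 0.2703283 0.01     ]
turn [ 0.3 -0.   0.1] shift [-0.7 56.9  1.7] | yaw now 1.673 tcp [0.524  0.2711 0.0609]
```

```bash
python3 -m inch '0 0 0 -0.7 30 1.5 0;0 0 0 0 20 0 0;0 0 0 0 6.5 0 0.3;0 0 0 0 0 0 1;0 0 0 0 0 0 1;0 0 0 0 0 0 1;0 0 0 0 0 0 1'; python3 - <<'E'
from h import *
o,e,Rm=st();print(o["grip_width"],e.round(4),np.round(o["ft_force"],1))
go([.516,-.028,.114],1.836)
go([.516,-.028,.114],1.836,([.5226,.27,.144],1.836))
E
```

```text
clock: 24.25
eef_pos: [0.522, 0.2702, 0.0034]
tool_rot: [0.474, 0.526, -0.524, -0.473]
ft_force: [0.6, -0.6, 6.5]
grip_width: 0.0242
0.024163408723479933 [0.522  0.2702 0.0034] [ 0.6 -0.6  6.5]
turn [ 0.2 -9.3  0.1] shift [-295.8 -111.    36.3] | yaw now 1.674 tcp [0.522  0.2702 0.0034]
turn [0. 0. 0.] shift [-285.9   30.    84.5] | yaw now 1.836 tcp [0.5226 0.27   0.144 ]
```

```bash
python3 -m inch '0 0 0 0 -30 0 1;0 0 0 0 -50 0 1;0 -9.3 0 0 -60 0 1;0 0 0 -48 0 14 1;0 0 0 -48 0 14 1;0 0 0 -48 0 14 1;0 0 0 -48 0 14 1;0 0 0 -48 0 14 1;0 0 0 -46 0 14 1;0 0 0 0 0 0 1;0 0 0 0 0 0 1;0 0 0 0 0 0 1'; python3 - <<'E'
from h import *
o,e,Rm=st();print(o["grip_width"],e.round(4),np.round(o["ft_force"],1))
go([.516,-.028,.114],1.836)
E
```

```text
clock: 25.75
eef_pos: [0.5147, -0.0273, 0.1418]
tool_rot: [0.429, 0.562, -0.562, -0.429]
ft_force: [-0.8, -0.5, -0.6]
grip_width: 0.0243
0.02429884287646137 [ 0.5147 -0.0273  0.1418] [-0.8 -0.5 -0.6]
turn [-0.   0.1  0. ] shift [-1.  27.8 -1.1] | yaw now 1.838 tcp [ 0.5147 -0.0273  0.1418]
```

```bash
python3 -m inch '0 0 0 -1 15 -1 1;0 0 0 0 12.5 0 1;0 0 0 0 0 0 1;0 0 0 0 0 0 0.4;0 0 0 0 0 0 0.2;0 0 0 0 -20 0 0;0 0 0 0 -40 0 0;0 0 0 0 -30 0 0;0 0 0 0 0 0 0;0 0 0 0 0 0 0'; python3 - <<'E'
from h import *
o,e,Rm=st();print(o["grip_width"],e.round(4),np.round(o["ft_force"],1))
c=cam("wrist","w18")
b=c["color"].astype(int);g=(b[:,:,1]>b[:,:,2]+15)&(b[:,:,1]>b[:,:,0])
g[:150]=0;g[:,:150]=0;g[:,360:]=0
cn,s=rect(g);print(s)
print("bar top",cv2.minAreaRect((onz(c,cn,0.155)[:,:2]*1000).astype(np.float32)))
go([.586,-.0098,.2],.978)
E
```

```text
clock: 27.0
eef_pos: [0.5157, -0.0292, 0.2041]
tool_rot: [-0.429, -0.562, 0.562, 0.43]
ft_force: [0.2, -0.5, -0.1]
grip_width: 0.0854
0.0854359697966856 [ 0.5157 -0.0292  0.2041] [ 0.2 -0.5 -0.1]
[ 220  251   69   65 1856]
bar top ((579.580810546875, -14.322566986083984), (22.184247970581055, 73.32288360595703), 56.171875)
turn [-0.1 49.2 -0. ] shift [  0.2   3.3 -73.4] | yaw now 1.836 tcp [ 0.5152 -0.0292  0.2034]
```

View pics/w18.png

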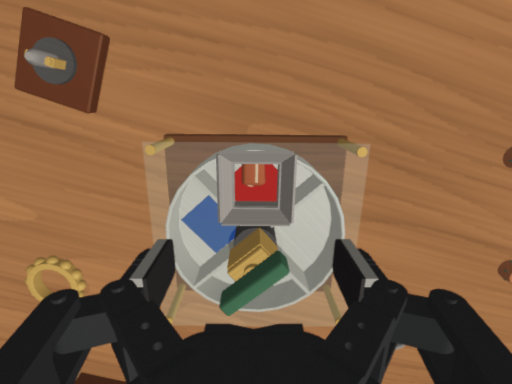

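```bash
python3 - <<'E'
from h import *
c=cam("wrist");zoom(c,(200,130,320,320),"a",3)
c=cam("scene");zoom(c,(190,140,320,260),"b",5)
c=cam("side");zoom(c,(180,130,340,260),"cc",4)
A=[cv2.imread(f"pics/{n}.png") for n in("b","cc")]
h=600;cv2.imwrite("pics/bb.png",cv2.resize(A[0],(600,550)))
E
```

```text
(no output)
```

View pics/a.png

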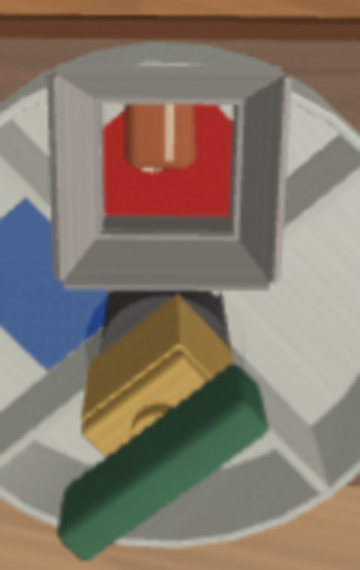

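View pics/bb.png

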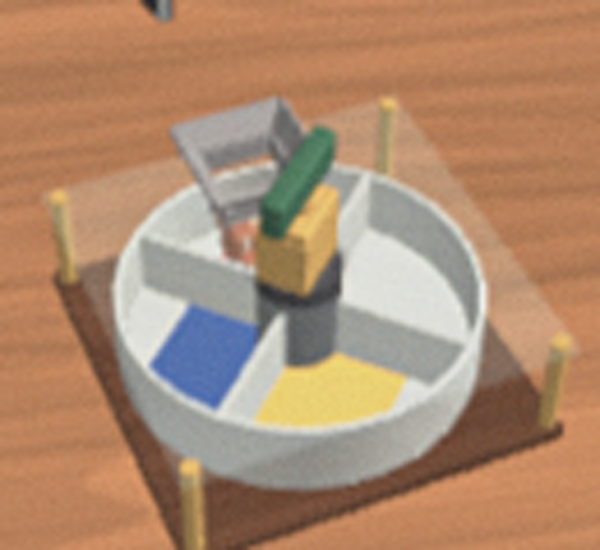

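View pics/cc.png

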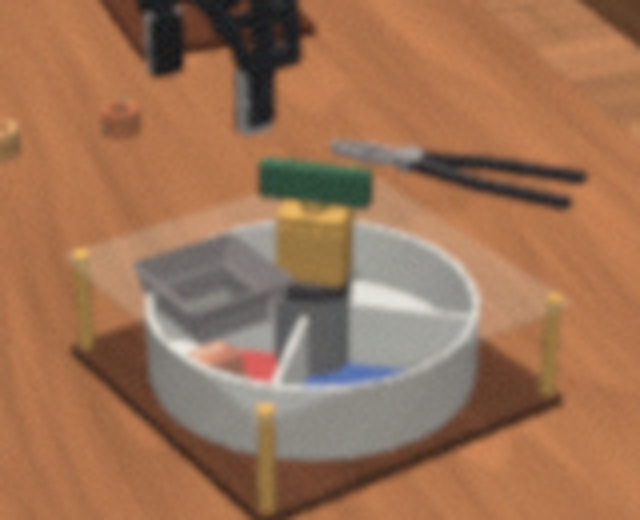

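```bash
python3 -m inch '0 9.8 0 0 0 0 0;0 9.8 0 0 0 0 0;0 9.8 0 0 0 0 0;0 9.8 0 0 0 0 0;0 10 0 0 0 0 0;0 0 0 28 0 -24 0;0 0 0 28 0 -24 0;0 0 0 0 0 0 0;0 0 0 0 0 0 0'; python3 - <<'E'
from h import *
c=cam("wrist","w19")
b=c["color"].astype(int);g=(b[:,:,1]>b[:,:,2]+15)&(b[:,:,1]>b[:,:,0])
g[:150]=0;g[:,:180]=0;g[:,330:]=0
cn,s=rect(g);print(s)
q=cv2.minAreaRect((onz(c,cn,0.155)[:,:2]*1000).astype(np.float32));print("bar top",q)
go([.586,-.0098,.131],.978)
E
```

```text
clock: 28.32
eef_pos: [0.5861, -0.0097, 0.2033]
tool_rot: [-0.624, -0.331, 0.333, 0.625]
ft_force: [-0.1, 0.4, 0.1]
grip_width: 0.0852
[ 244  161   18   90 1526]
bar top ((584.1610107421875, -9.840896606445312), (12.489179611206055, 70.66557312011719), 56.21595764160156)
turn [-0.1 -0.  -0.1] shift [ 0.2 72.7 -0.2] | yaw now 0.977 tcp [ 0.5859 -0.0098  0.2037]
```

View pics/w19.png

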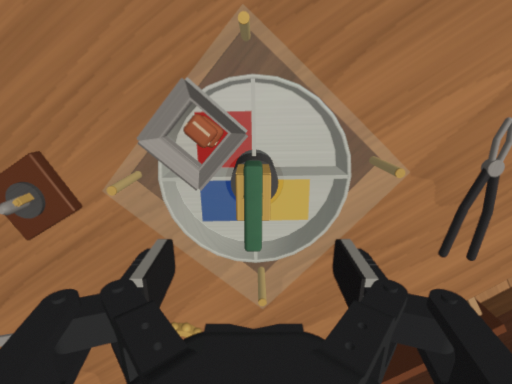

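```bash
python3 -m inch '0 0 0 0 40 0 0;0 0 0 0 32.5 0 0;0 0 0 0 0 0 0;0 0 0 0 0 0 1;0 0 0 0 0 0 1;0 0 0 0 0 0 1;0 0 0 0 0 0 1'; python3 - <<'E'
from h import *
o,e,Rm=st();print(o["grip_width"],e.round(4),np.round(o["ft_force"],1),np.round(o["ft_torque"],1))
E
python3 -m inch '0 9 0 0 0 0 1;0 9.6 0 0 0 0 1;0 9.6 0 0 0 0 1;0 9.6 0 0 0 0 1;0 9.6 0 0 0 0 1;0 9.6 0 0 0 0 1;0 9.6 0 0 0 0 1;0 9.6 0 0 0 0 1;0 9 0 0 0 0 1;0 0 0 0 0 0 1;0 0 0 0 0 0 1'; python3 - <<'E'
from h import *
o,e,Rm=st();print(o["grip_width"],e.round(4),np.round(o["ft_force"],1),np.round(o["ft_torque"],1));cam("wrist","w20");go([.586,-.0098,.131],-.53)
E
```

```text
clock: 29.25
eef_pos: [0.5873, -0.01, 0.1327]
tool_rot: [0.625, 0.332, -0.332, -0.624]
ft_force: [-5.9, -8.6, 13.7]
grip_width: 0.0131
0.013134777592176981 [ 0.5873 -0.01    0.1327] [-5.9 -8.6 13.7] [-1.8  1.3  0. ]
clock: 30.62
eef_pos: [0.5858, -0.0105, 0.1327]
tool_rot: [0.685, -0.179, 0.178, -0.683]
ft_force: [-4.7, -2.4, 6.1]
grip_width: 0.0126
0.012638098757608674 [ 0.5858 -0.0105  0.1327] [-4.7 -2.4  6.1] [-0.5  1.  -0. ]
turn [ 0.1  1.1 -0. ] shift [-0.1  1.7  0.8] | yaw now -0.51 tcp [ 0.5858 -0.0105  0.1327]
```

View pics/w20.png

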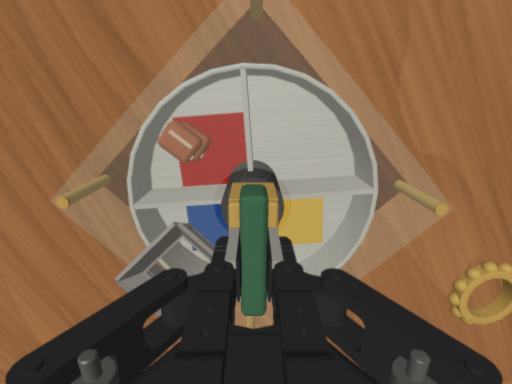

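```bash
cat >> h.py <<'E'
def plan(p0,a0,p1,a1,n):
    p0=np.array(p0);p1=np.array(p1);da=(a1-a0)/n;dp=(p1-p0)/n;s=[]
    for i in range(n):
        T=down(a0+i*da);d=T.T@dp*1000
        s.append("0 %.1f 0 %.0f %.0f %.0f 0"%(-np.degrees(da),d[0],d[1],d[2]))
    print(";".join(s))
E
python3 -m inch '0 0 0 0 0 0 0;0 0 0 0 0 0 0;0 0 0 0 0 0 0;0 0 0 0 -30 0 0;0 0 0 0 -40 0 0;0 0 0 0 0 0 0'; python3 - <<'E'
from h import *
o,e,Rm=st();print(o["grip_width"],e.round(4));cam("wrist","w21")
a=np.arctan2(Rm[1,0],Rm[0,0]);plan(e,a,[.43,.29,.2],a+np.radians(10.4*12),12)
E
```

```text
clock: 31.42
eef_pos: [0.5895, -0.0096, 0.2057]
tool_rot: [-0.684, 0.176, -0.181, 0.685]
ft_force: [0.1, -0.3, -0.6]
grip_width: 0.0857
0.08566471876073455 [ 0.5895 -0.0096  0.2057]
0 -10.4 0 -24 0 15 0;0 -10.4 0 -21 0 19 0;0 -10.4 0 -17 0 23 0;0 -10.4 0 -12 0 25 0;0 -10.4 0 -8 0 27 0;0 -10.4 0 -3 0 28 0;0 -10.4 0 3 0 28 0;0 -10.4 0 8 0 27 0;0 -10.4 0 12 0 25 0;0 -10.4 0 17 0 23 0;0 -10.4 0 21 0 19 0;0 -10.4 0 24 0 15 0
```

View pics/w21.png

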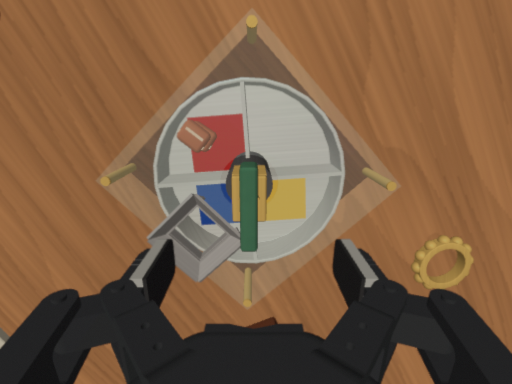

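Key still seated; the stacked agates are in red; blue is under the chute. On to the sleeves.

```bash
python3 -m inch '0 -10.4 0 -24 0 15 0;0 -10.4 0 -21 0 19 0;0 -10.4 0 -17 0 23 0;0 -10.4 0 -12 0 25 0;0 -10.4 0 -8 0 27 0;0 -10.4 0 -3 0 28 0;0 -10.4 0 3 0 28 0;0 -10.4 0 8 0 27 0;0 -10.4 0 12 0 25 0;0 -10.4 0 17 0 23 0;0 -10.4 0 21 0 19 0;0 -10.4 0 24 0 15 0'; python3 - <<'E'
from h import *
c=cam("wrist","w22")
for n in ["sleeve1","plug1"]:
  for r in bot.cut_out(n,"wrist")[:3]:
    x=r["extent"];m=[[(x[0]+x[2])/2,(x[1]+x[3])/2]];p=onz(c,m,.012)[0];print(n,round(r["conf"],2),np.round(x),p.round(4)); go([p[0],p[1],.008],1.836)
E
```

```text
clock: 32.98
eef_pos: [0.4269, 0.2896, 0.2002]
tool_rot: [-0.473, -0.524, 0.526, 0.474]
ft_force: [-0.5, 0.7, -0.6]
grip_width: 0.0855
sleeve1 0.81 [297. 258. 321. 285.] [0.5652 0.3809 0.012 ]
turn [-0.1 -9.3 -0. ] shift [  75.6  191.9 -147.9] | yaw now 1.673 tcp [0.4263 0.2908 0.2003]
sleeve1 0.6 [250. 144. 274. 173.] [0.4135 0.2976 0.012 ]
turn [-0.1 -9.3 -0. ] shift [  8.2 192.3  11.5] | yaw now 1.673 tcp [0.4263 0.2908 0.2003]
plug1 0.85 [303. 196. 329. 226.] [0.4743 0.3743 0.012 ]
turn [-0.1 -9.5 -0.1] shift [ 79.9 192.2 -55.9] | yaw now 1.669 tcp [0.4269 0.2897 0.2004]
```

View pics/w22.png

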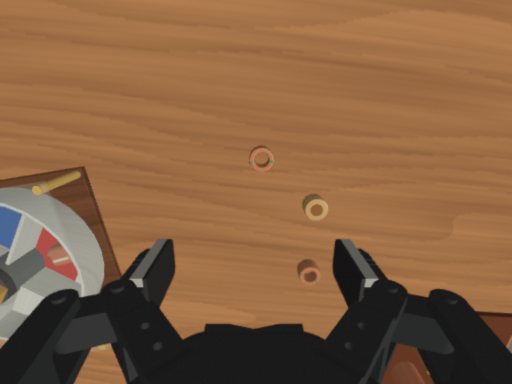

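```bash
python3 -m inch '0 0 0 8 50 11 0;0 0 0 0 50 0 0;0 0 0 0 30 0 0;0 0 0 0 0 0 0;0 0 0 0 0 0 0'; python3 - <<'E'
from h import *
c=cam("wrist","w23");zoom(c,(190,130,320,260),"w23z",4)
for r in bot.cut_out("sleeve1","wrist")[:2]:
    x=r["extent"];m=[[(x[0]+x[2])/2,(x[1]+x[3])/2]];p=onz(c,m,.012)[0];print(round(r["conf"],2),np.round(x),p.round(4)); go([p[0],p[1],.005],1.67)
E
```

```text
clock: 33.75
eef_pos: [0.4173, 0.296, 0.0727]
tool_rot: [0.476, 0.524, -0.523, -0.475]
ft_force: [1.0, -0.1, 0.6]
grip_width: 0.0856
0.73 [240. 176. 277. 225.] [0.4138 0.2986 0.012 ]
turn [ 0.2 -0.1  0.1] shift [ 2.1 68.5  4. ] | yaw now 1.668 tcp [0.4178 0.2967 0.0735]
```

View pics/w23z.png

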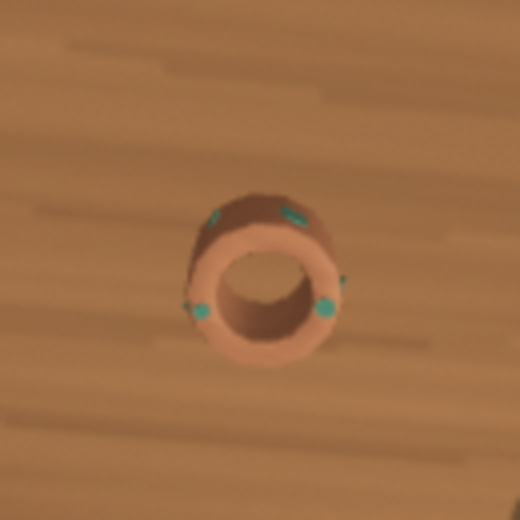

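```bash
python3 - <<'E'
from h import *
c=cam("wrist");p=onz(c,[[256.2,203.7]],.022)[0];print(p);go([p[0],p[1],.005],1.668)
E
```

```text
[0.41365921 0.2971548  0.022     ]
turn [ 0.2 -0.   0.1] shift [ 0.6 68.5  4.2] | yaw now 1.668 tcp [0.4177 0.2968 0.0735]
```

```bash
python3 -m inch '0 0 0 0.8 35 4 0;0 0 0 0 25 0 0;0 0 0 0 8 0 0.3;0 0 0 0 0 0 1;0 0 0 0 0 0 1;0 0 0 0 0 0 1;0 0 0 0 0 0 1'; python3 - <<'E'
from h import *
o,e,Rm=st();print(o["grip_width"],e.round(4),np.round(o["ft_force"],1))
plan([e[0],e[1],.15],1.836,[.516,-.028,.15],1.836,7)
E
```

```text
clock: 34.78
eef_pos: [0.4135, 0.2974, 0.0055]
tool_rot: [0.475, 0.525, -0.523, -0.475]
ft_force: [-0.0, -0.4, 5.5]
grip_width: 0.0277
0.027743852252794347 [0.4135 0.2974 0.0055] [-0.  -0.4  5.5]
0 -0.0 0 -49 0 -2 0;0 -0.0 0 -49 0 -2 0;0 -0.0 0 -49 0 -2 0;0 -0.0 0 -49 0 -2 0;0 -0.0 0 -49 0 -2 0;0 -0.0 0 -49 0 -2 0;0 -0.0 0 -49 0 -2 0
```

```bash
python3 -m inch '0 0 0 0 -30 0 1;0 0 0 0 -50 0 1;0 -9.5 0 0 -62 0 1;0 0 0 -49 0 -2 1;0 0 0 -49 0 -2 1;0 0 0 -49 0 -2 1;0 0 0 -49 0 -2 1;0 0 0 -49 0 -2 1;0 0 0 -49 0 -2 1;0 0 0 -47 0 -2 1;0 0 0 0 0 0 1;0 0 0 0 0 0 1'; python3 - <<'E'
from h import *
o,e,Rm=st();print(o["grip_width"],e.round(4),np.round(o["ft_force"],1))
c=cam("wrist","w24");go([.516,-.028,.116],1.836)
E
```

```text
clock: 36.28
eef_pos: [0.5144, -0.029, 0.1459]
tool_rot: [0.43, 0.561, -0.561, -0.43]
ft_force: [-0.3, 0.3, -0.8]
grip_width: 0.0276
0.027600066203361116 [ 0.5144 -0.029   0.1459] [-0.3  0.3 -0.8]
turn [-0.  -0.1  0. ] shift [-0.  29.9 -1.7] | yaw now 1.835 tcp [ 0.5143 -0.0284  0.1459]
```

View pics/w24.png

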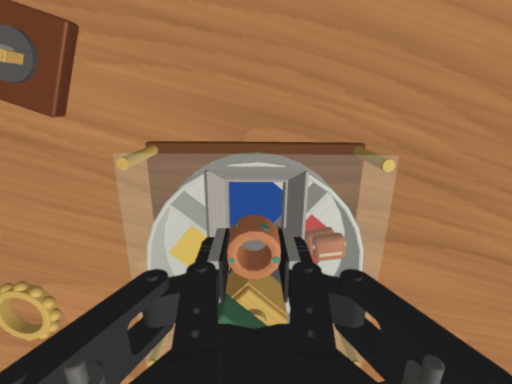

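```bash
python3 -m inch '0 0 0 0 15 2 1;0 0 0 0 14 0 1;0 0 0 0 0 0 1;0 0 0 0 0 0 0.4;0 0 0 0 0 0 0.2;0 0 0 0 -25 0 0;0 0 0 0 -45 0 0;0 0 0 0 0 0 0'; python3 - <<'E'
from h import *
o,e,Rm=st();print(o["grip_width"],e.round(4),np.round(o["ft_force"],1))
c=cam("wrist","w25");plan(e,1.836,[.555,.378,.2],1.836,8)
E
```

```text
clock: 37.33
eef_pos: [0.5158, -0.0298, 0.1912]
tool_rot: [0.433, 0.563, -0.559, -0.427]
ft_force: [0.3, 0.0, -0.3]
grip_width: 0.0855
0.08548152835346055 [ 0.5158 -0.0298  0.1912] [ 0.3  0.  -0.3]
0 -0.0 0 48 -1 -18 0;0 -0.0 0 48 -1 -18 0;0 -0.0 0 48 -1 -18 0;0 -0.0 0 48 -1 -18 0;0 -0.0 0 48 -1 -18 0;0 -0.0 0 48 -1 -18 0;0 -0.0 0 48 -1 -18 0;0 -0.0 0 48 -1 -18 0
```

View pics/w25.png

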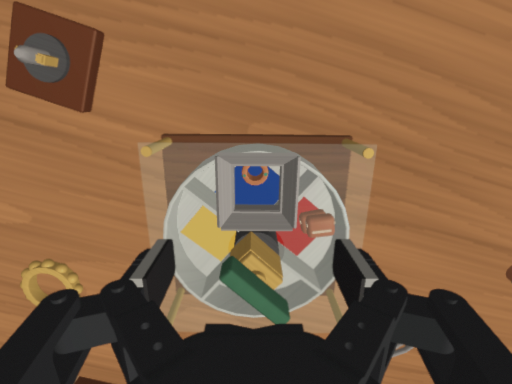

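```bash
python3 -m inch '0 0 0 48 -1 -18 0;0 0 0 48 -1 -18 0;0 0 0 48 -1 -18 0;0 0 0 48 -1 -18 0;0 0 0 48 -1 -18 0;0 0 0 48 -1 -18 0;0 0 0 48 -1 -18 0;0 0 0 48 -1 -18 0;0 0 0 0 30 0 0;0 0 0 0 30 0 0;0 0 0 0 0 0 0;0 0 0 0 0 0 0'; python3 - <<'E'
from h import *
c=cam("wrist","w26");
for r in bot.cut_out("sleeve1","wrist")[:2]:
    x=r["extent"];m=[[(x[0]+x[2])/2,(x[1]+x[3])/2]];p=onz(c,m,.012)[0];print(round(r["conf"],2),np.round(x),p.round(4)); go([p[0],p[1],.005],1.836)
E
```

```text
clock: 38.88
eef_pos: [0.5519, 0.3786, 0.1352]
tool_rot: [0.43, 0.561, -0.561, -0.43]
ft_force: [-0.2, -0.4, 0.1]
grip_width: 0.0857
0.57 [241. 182. 268. 217.] [0.5687 0.3826 0.012 ]
turn [ 0.2 -0.1  0.1] shift [ -0.8 131.6 -16. ] | yaw now 1.834 tcp [0.5527 0.379  0.1366]
```

View pics/w26.png

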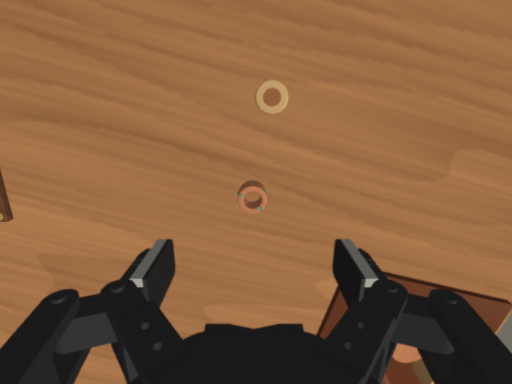

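```bash
python3 - <<'E'
from h import *
c=cam("wrist");o,e,Rm=st()
for p in onz(c,[[388,273],[320,337],[510,302]],.01): print(p.round(3),(Rm.T@(p-np.array([.567,.382,0]))*1000).round(0))
p=onz(c,[[252.5,200.5]],.022)[0];print(p);go([p[0],p[1],.005],1.836)
E
```

```text
[0.618 0.556 0.01 ] [155. -10. -94.]
[0.727 0.511 0.01 ] [  83.   -9. -188.]
[0.619 0.724 0.01 ] [ 316.   -9. -139.]
[0.568637 0.381004 0.022   ]
turn [ 0.2 -0.1  0.1] shift [ -2.4 131.7 -15.5] | yaw now 1.834 tcp [0.5527 0.379  0.1367]
```

Clear. Descend and re-check quickly.

```bash
python3 -m inch '0 0 0 -2 40 -15 0;0 0 0 0 35 0 0;0 0 0 0 0 0 0;0 0 0 0 0 0 0'; python3 - <<'E'
from h import *
c=cam("wrist","w27");zoom(c,(190,130,320,260),"w27z",4);go([.5687,.381,.005],1.836)
E
```

```text
clock: 39.52
eef_pos: [0.5677, 0.3813, 0.0619]
tool_rot: [0.43, 0.562, -0.56, -0.43]
ft_force: [-0.0, -0.3, 0.9]
grip_width: 0.0851
turn [ 0.2 -0.1  0.1] shift [-0.8 57.6 -0.1] | yaw now 1.834 tcp [0.5681 0.3816 0.0626]
```

View pics/w27z.png

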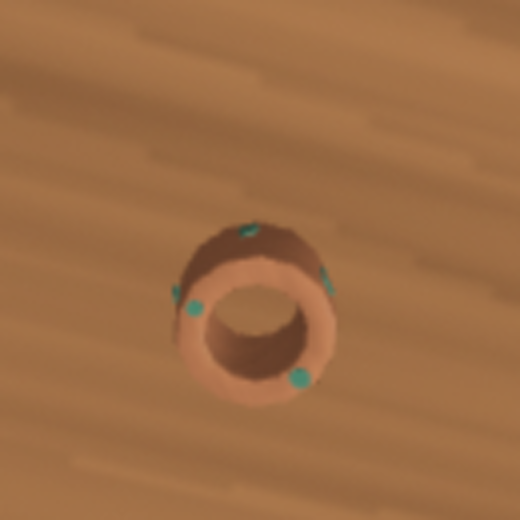

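```bash
python3 -m inch '0 0 0 -0.5 30 0 0;0 0 0 0 20 0 0;0 0 0 0 7 0 0.3;0 0 0 0 0 0 1;0 0 0 0 0 0 1;0 0 0 0 0 0 1;0 0 0 0 0 0 1'; python3 - <<'E'
from h import *
o,e,Rm=st();print(o["grip_width"],e.round(4),np.round(o["ft_force"],1))
plan([e[0],e[1],.15],1.836,[.516,-.028,.15],1.836,8)
E
```

```text
clock: 40.45
eef_pos: [0.5681, 0.3811, 0.005]
tool_rot: [0.43, 0.563, -0.56, -0.43]
ft_force: [-0.5, 0.2, 5.8]
grip_width: 0.028
0.028047104239828265 [0.5681 0.3811 0.005 ] [-0.5  0.2  5.8]
0 -0.0 0 -48 0 20 0;0 -0.0 0 -48 0 20 0;0 -0.0 0 -48 0 20 0;0 -0.0 0 -48 0 20 0;0 -0.0 0 -48 0 20 0;0 -0.0 0 -48 0 20 0;0 -0.0 0 -48 0 20 0;0 -0.0 0 -48 0 20 0
```

```bash
python3 -m inch '0 0 0 0 -40 0 1;0 0 0 0 -50 0 1;0 0 0 0 -52 0 1;0 0 0 -48 0 20 1;0 0 0 -48 0 20 1;0 0 0 -48 0 20 1;0 0 0 -48 0 20 1;0 0 0 -48 0 20 1;0 0 0 -48 0 20 1;0 0 0 -48 0 20 1;0 0 0 -48 0 20 1;0 0 0 0 0 0 1'; python3 -m inch '0 0 0 0 0 0 1;0 0 0 0 0 0 1';python3 - <<'E'
from h import *
o,e,Rm=st();print(o["grip_width"],e.round(4),np.round(o["ft_force"],1))
go([.517,-.028,.116],1.836)
E
```

```text
clock: 41.95
eef_pos: [0.5117, -0.0355, 0.145]
tool_rot: [-0.432, -0.56, 0.56, 0.432]
ft_force: [-0.6, 0.0, -0.1]
grip_width: 0.028
clock: 42.2
eef_pos: [0.5126, -0.0311, 0.1448]
tool_rot: [0.429, 0.562, -0.562, -0.429]
ft_force: [0.2, -0.1, -0.5]
grip_width: 0.028
0.028023851704230204 [ 0.5126 -0.0311  0.1448] [ 0.2 -0.1 -0.5]
turn [0. 0. 0.] shift [ 1.8 28.8 -5. ] | yaw now 1.836 tcp [ 0.5126 -0.0311  0.1448]
```

```bash
python3 -m inch '0 0 0 1.8 15 -5 1;0 0 0 0 13.5 0 1;0 0 0 0 0 0 1;0 0 0 0 0 0 0.4;0 0 0 0 0 0 0.2;0 0 0 0 -25 0 0;0 0 0 0 -45 0 0;0 0 0 0 -15 0 0;0 0 0 0 0 0 0'; python3 - <<'E'
from h import *
o,e,Rm=st();print(o["grip_width"],e.round(4),np.round(o["ft_force"],1))
c=cam("wrist","w28");plan(e,1.836,[.586,-.0098,.203],2.635,5)
E
```

```text
clock: 43.32
eef_pos: [0.5177, -0.0293, 0.2026]
tool_rot: [0.431, 0.562, -0.561, -0.429]
ft_force: [-0.3, -0.7, -0.1]
grip_width: 0.0855
0.08548805619054464 [ 0.5177 -0.0293  0.2026] [-0.3 -0.7 -0.1]
0 -9.2 0 0 -0 -14 0;0 -9.2 0 -2 -0 -14 0;0 -9.2 0 -4 -0 -14 0;0 -9.2 0 -6 -0 -13 0;0 -9.2 0 -8 -0 -12 0
```

View pics/w28.png

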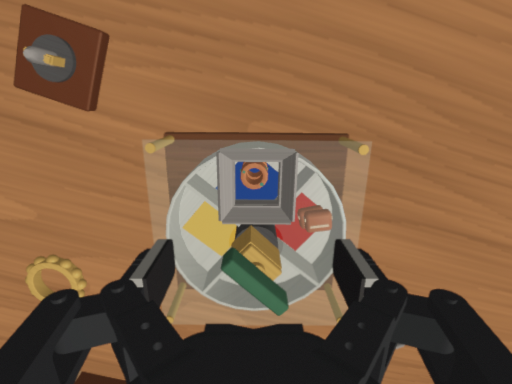

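```bash
python3 -m inch '0 -9.1 0 0 0 -14 0;0 -9.1 0 -2 0 -14 0;0 -9.1 0 -4 0 -14 0;0 -9.1 0 -6 0 -13 0;0 -9.1 0 -8 0 -12 0;0 0 0 0 0 0 0;0 0 0 0 0 0 0'; python3 - <<'E'
from h import *
c=cam("wrist","w29")
b=c["color"].astype(int);g=(b[:,:,1]>b[:,:,2]+15)&(b[:,:,1]>b[:,:,0])
g[:150]=0;g[:,:180]=0;g[:,330:]=0
cn,s=rect(g);print(s)
q=cv2.minAreaRect((onz(c,cn,0.155)[:,:2]*1000).astype(np.float32));print("bar top",q)
go([.586,-.0098,.131],2.632);o,e,Rm=st();print(np.round(o["joint_pos"],2))
E
```

```text
clock: 44.25
eef_pos: [0.584, -0.0087, 0.2]
tool_rot: [-0.179, -0.683, 0.684, 0.181]
ft_force: [-0.3, 0.2, 0.6]
grip_width: 0.0855
[ 242  161   19   92 1582]
bar top ((584.3177490234375, -13.397418975830078), (71.13247680664062, 13.042086601257324), 60.68400573730469)
turn [-0.1 -0.3  0.1] shift [-2.3 69.4 -0. ] | yaw now 2.626 tcp [ 0.5841 -0.0087  0.2004]
[-0.01  0.42  0.18  1.33 -0.   -1.07]
```

View pics/w29.png

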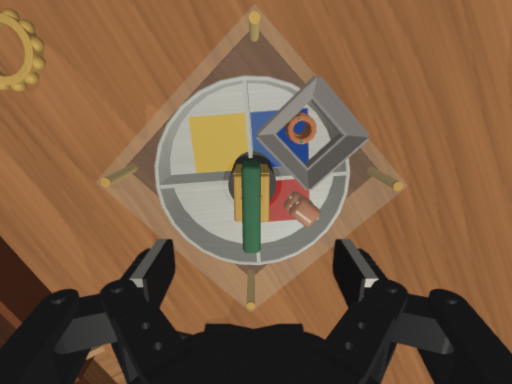

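```bash
python3 -m inch '0 0 0 -2 40 0 0;0 0 0 0 29.5 0 0;0 0 0 0 0 0 0;0 0 0 0 0 0 1;0 0 0 0 0 0 1;0 0 0 0 0 0 1;0 0 0 0 0 0 1'; python3 - <<'E'
from h import *
o,e,Rm=st();print(o["grip_width"],e.round(4),np.round(o["ft_force"],1),np.round(o["ft_torque"],1))
E
python3 -m inch '0 9 0 0 0 0 1;0 9.5 0 0 0 0 1;0 9.5 0 0 0 0 1;0 9.5 0 0 0 0 1;0 9.5 0 0 0 0 1;0 9.5 0 0 0 0 1;0 9.5 0 0 0 0 1;0 9.5 0 0 0 0 1;0 9.5 0 0 0 0 1;0 8 0 0 0 0 1;0 0 0 0 0 0 1;0 0 0 0 0 0 1'; python3 - <<'E'
from h import *
o,e,Rm=st();print(o["grip_width"],e.round(4),np.round(o["ft_force"],1),np.round(o["ft_torque"],1));cam("wrist","w30");go([.586,-.0098,.131],.99)
E
```

```text
clock: 45.18
eef_pos: [0.5868, -0.0092, 0.1326]
tool_rot: [0.179, 0.684, -0.684, -0.179]
ft_force: [-11.6, 5.5, 17.3]
grip_width: 0.0131
0.013074740175396265 [ 0.5868 -0.0092  0.1326] [-11.6   5.5  17.3] [1.1 2.4 0. ]
clock: 46.68
eef_pos: [0.5858, -0.0094, 0.1327]
tool_rot: [-0.619, -0.34, 0.341, 0.62]
ft_force: [-4.5, 0.2, 5.4]
grip_width: 0.0131
0.013118440584466472 [ 0.5858 -0.0094  0.1327] [-4.5  0.2  5.4] [-0.   1.  -0.1]
turn [-0.1  0.9 -0. ] shift [-0.2  1.6 -0.4] | yaw now 1.005 tcp [ 0.5858 -0.0094  0.1326]
```

View pics/w30.png

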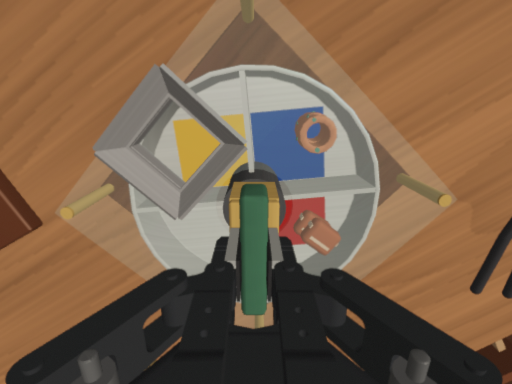

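```bash
python3 -m inch '0 0 0 0 0 0 0;0 0 0 0 0 0 0;0 0 0 0 0 0 0;0 0 0 0 -30 0 0;0 0 0 0 -40 0 0'; python3 - <<'E'
from h import *
o,e,Rm=st();print(o["grip_width"],e.round(4));cam("wrist","w31")
plan([.586,-.0095,.203],1.005,[.455,.37,.17],1.836,8)
E
```

```text
clock: 47.35
eef_pos: [0.586, -0.0095, 0.2011]
tool_rot: [-0.619, -0.34, 0.342, 0.62]
ft_force: [1.0, -0.1, 1.0]
grip_width: 0.0853
0.08529593706622955 [ 0.586  -0.0095  0.2011]
0 -6.0 0 31 4 39 0;0 -6.0 0 35 4 36 0;0 -6.0 0 39 4 32 0;0 -6.0 0 42 4 28 0;0 -6.0 0 44 4 23 0;0 -6.0 0 47 4 19 0;0 -6.0 0 48 4 14 0;0 -6.0 0 49 4 9 0
```

View pics/w31.png

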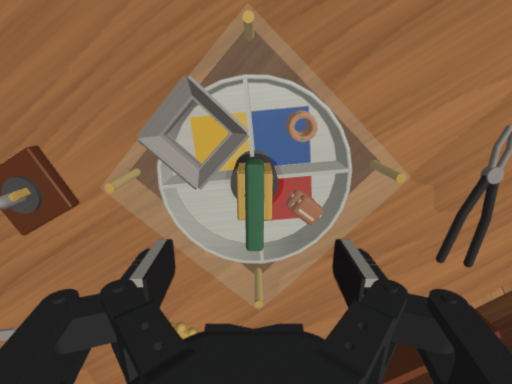

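```bash
python3 -m inch '0 -6 0 31 0 39 0;0 -6 0 35 4 36 0;0 -6 0 39 4 32 0;0 -6 0 42 4 28 0;0 -6 0 44 4 23 0;0 -6 0 47 4 19 0;0 -6 0 48 4 14 0;0 -6 0 49 4 9 0;0 0 0 0 0 0 0;0 0 0 0 0 0 0'; python3 - <<'E'
from h import *
c=cam("wrist","w32");o,e,_=st();print(e)
for r in bot.cut_out("plug1","wrist")[:2]:
    x=r["extent"];m=[[(x[0]+x[2])/2,(x[1]+x[3])/2]];p=onz(c,m,.012)[0];print(round(r["conf"],2),np.round(x),p.round(4)); go([p[0],p[1],.006],1.836)
E
```

```text
clock: 48.65
eef_pos: [0.4534, 0.3686, 0.1736]
tool_rot: [-0.428, -0.563, 0.563, 0.427]
ft_force: [-0.5, 0.1, 0.2]
grip_width: 0.0855
[0.45374449 0.36804567 0.17371417]
0.66 [239. 173. 267. 204.] [0.4706 0.3715 0.012 ]
turn [ 0.   0.3 -0. ] shift [ -0.8 167.9 -17. ] | yaw now 1.841 tcp [0.454  0.3678 0.1739]
0.61 [  1. 177.  13. 251.] [0.5842 0.088  0.012 ]
turn [ 0.   0.3 -0. ] shift [-304.3  168.   -50.7] | yaw now 1.841 tcp [0.454  0.3678 0.1739]
```

View pics/w32.png

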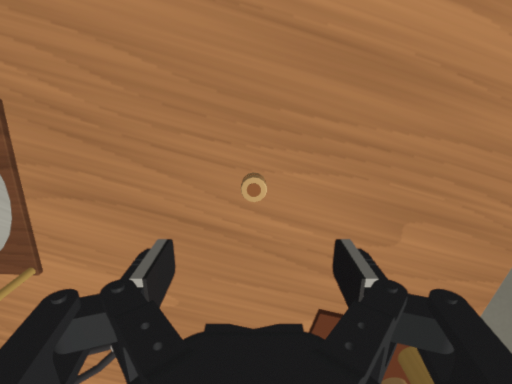

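```bash
python3 -m inch '0 0 0 -1 55 -16 0;0 0 0 0 50 0 0;0 0 0 0 0 0 0;0 0 0 0 0 0 0'; python3 - <<'E'
from h import *
c=cam("wrist","w33");zoom(c,(190,130,320,260),"w33z",4);o,e,_=st();print(e)
for r in bot.cut_out("plug1","wrist")[:1]:
    x=r["extent"];print(x)
E
```

```text
clock: 49.25
eef_pos: [0.4705, 0.372, 0.0707]
tool_rot: [0.428, 0.564, -0.562, -0.428]
ft_force: [-0.6, 0.2, 1.2]
grip_width: 0.0854
[0.47099641 0.3727637  0.07160205]
[236.4, 183.0, 275.1, 228.5]
```

View pics/w33z.png

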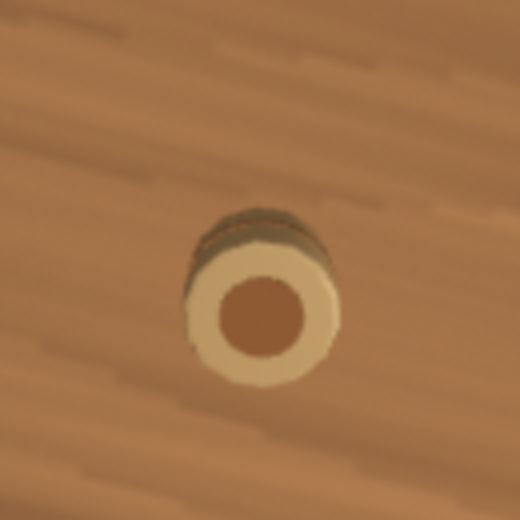

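```bash
python3 - <<'E'
from h import *
c=cam("wrist");p=onz(c,[[255.5,208.5]],.024)[0];print(p);go([p[0],p[1],.006],1.841)
E
```

```text
[0.46925682 0.37284598 0.024     ]
turn [0.3 0.1 0.1] shift [-0.  65.8  2. ] | yaw now 1.843 tcp [0.4709 0.3732 0.0718]
```

```bash
python3 -m inch '0 0 0 0 35 1.5 0;0 0 0 0 24 0 0;0 0 0 0 6 0 0.3;0 0 0 0 0 0 1;0 0 0 0 0 0 1;0 0 0 0 0 0 1;0 0 0 0 0 0 1'; python3 - <<'E'
from h import *
o,e,Rm=st();print(o["grip_width"],e.round(4),np.round(o["ft_force"],1))
plan([e[0],e[1],.15],1.84,[.516,-.028,.15],1.84,8)
E
```

```text
clock: 50.28
eef_pos: [0.469, 0.3728, 0.0058]
tool_rot: [0.428, 0.565, -0.562, -0.427]
ft_force: [0.4, -0.4, 7.4]
grip_width: 0.0281
0.028123351727250296 [0.469  0.3728 0.0058] [ 0.4 -0.4  7.4]
0 -0.0 0 -50 0 8 0;0 -0.0 0 -50 0 8 0;0 -0.0 0 -50 0 8 0;0 -0.0 0 -50 0 8 0;0 -0.0 0 -50 0 8 0;0 -0.0 0 -50 0 8 0;0 -0.0 0 -50 0 8 0;0 -0.0 0 -50 0 8 0
```

```bash
python3 -m inch '0 0 0 0 -40 0 1;0 0 0 0 -50 0 1;0 0 0 0 -51 0 1;0 0 0 -50 0 8 1;0 0 0 -50 0 8 1;0 0 0 -50 0 8 1;0 0 0 -50 0 8 1;0 0 0 -50 0 8 1;0 0 0 -50 0 8 1;0 0 0 -50 0 8 1;0 0 0 -48 0 8 1;0 0 0 0 0 0 1'; python3 -m inch '0 0 0 0 0 0 1;0 0 0 0 0 0 1';python3 - <<'E'
from h import *
o,e,Rm=st();print(o["grip_width"],e.round(4),np.round(o["ft_force"],1))
go([.516,-.028,.116],1.836)
E
```

```text
clock: 51.78
eef_pos: [0.5133, -0.032, 0.1451]
tool_rot: [-0.429, -0.562, 0.562, 0.429]
ft_force: [0.2, 0.2, -0.3]
grip_width: 0.0279
clock: 52.02
eef_pos: [0.5129, -0.0278, 0.1449]
tool_rot: [0.427, 0.564, -0.564, -0.427]
ft_force: [0.8, 0.2, -0.2]
grip_width: 0.0279
0.027905334417143938 [ 0.5129 -0.0278  0.1449] [ 0.8  0.2 -0.2]
turn [-0.   0.5  0. ] shift [-1.1 28.9 -2.9] | yaw now 1.845 tcp [ 0.5129 -0.0278  0.1449]
```

```bash
python3 -m inch '0 0 0 -1 15 -3 1;0 0 0 0 13.5 0 1;0 0 0 0 0 0 1;0 0 0 0 0 0 0.4;0 0 0 0 0 0 0.2;0 0 0 0 -25 0 0;0 0 0 0 -45 0 0;0 0 0 0 -15 0 0;0 0 0 0 0 0 0'; python3 - <<'E'
from h import *
o,e,Rm=st();print(o["grip_width"],e.round(4),np.round(o["ft_force"],1))
c=cam("wrist","w34");cam("scene","s34");cam("side","d34");go([.586,-.0098,.203],1.005);plan(e,1.84,[.586,-.0098,.203],1.005,5)
for k in("scene","side"):
  for n in("agate1","sleeve1","plug1"):print(k,n,[(np.round(r["extent"]).tolist(),round(r["conf"],2)) for r in bot.look_for(n,k)])
E
```

```text
clock: 53.15
eef_pos: [0.5172, -0.0291, 0.2026]
tool_rot: [0.429, 0.564, -0.563, -0.427]
ft_force: [-0.9, 0.2, -1.3]
grip_width: 0.0853
0.08534523802908565 [ 0.5172 -0.0291  0.2026] [-0.9  0.2 -1.3]
turn [-0.2 48.  -0. ] shift [ -0.5  -3.4 -73.3] | yaw now 1.843 tcp [ 0.5152 -0.029   0.1998]
0 9.6 0 0 -0 -14 0;0 9.6 0 2 -0 -14 0;0 9.6 0 5 -0 -13 0;0 9.6 0 7 -0 -13 0;0 9.6 0 9 -0 -11 0
scene agate1 [([240.0, 174.0, 288.0, 244.0], 0.61)]
scene sleeve1 []
scene plug1 []
side agate1 []
side sleeve1 []
side plug1 []
```

View pics/w34.png

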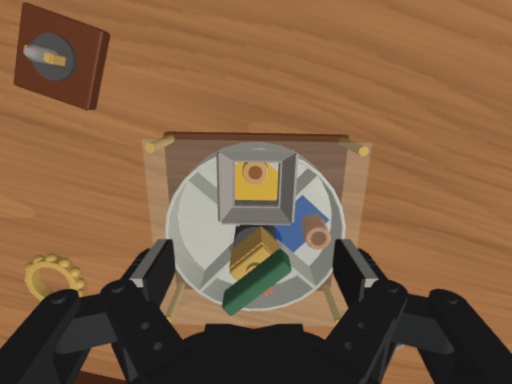

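View pics/s34.png

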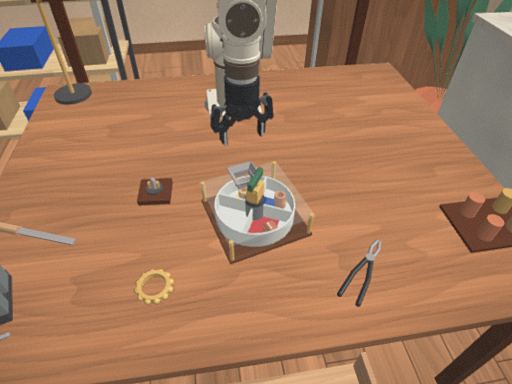

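View pics/d34.png

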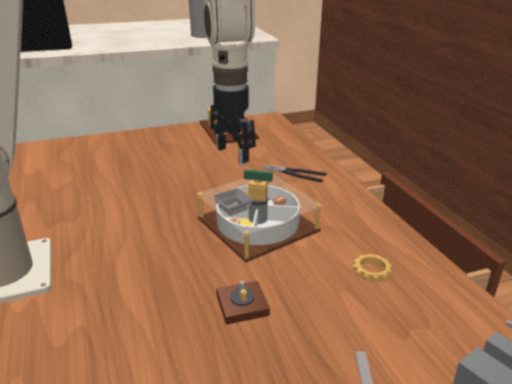

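```bash
python3 -m inch '0 9.6 0 0 0 -14 0;0 9.6 0 2 0 -14 0;0 9.6 0 5 0 -13 0;0 9.6 0 7 0 -13 0;0 9.6 0 9 0 -11 0;0 0 0 0 0 0 0;0 0 0 0 0 0 0'; python3 - <<'E'
from h import *
c=cam("wrist","w35")
b=c["color"].astype(int);g=(b[:,:,1]>b[:,:,2]+15)&(b[:,:,1]>b[:,:,0])
g[:150]=0;g[:,:180]=0;g[:,330:]=0
cn,s=rect(g);print(s)
q=cv2.minAreaRect((onz(c,cn,0.155)[:,:2]*1000).astype(np.float32));print("bar top",q)
go([.586,-.0098,.131],1.005)
E
```

```text
clock: 54.48
eef_pos: [0.584, -0.0098, 0.201]
tool_rot: [-0.619, -0.341, 0.342, 0.619]
ft_force: [0.1, -0.8, -0.9]
grip_width: 0.0854
[ 248  161   18   92 1554]
bar top ((583.4564208984375, -7.969760894775391), (12.367510795593262, 71.58216857910156), 57.7081413269043)
turn [-0.   0.1 -0. ] shift [ 1.2 70.1 -1.7] | yaw now 1.007 tcp [ 0.584  -0.0099  0.2011]
```

View pics/w35.png

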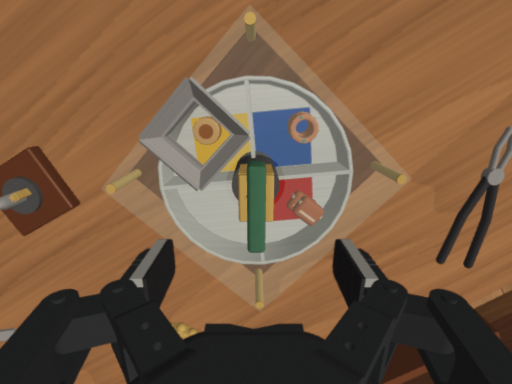

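```bash
python3 -m inch '0 0 0 1.2 40 -1.7 0;0 0 0 0 29.5 0 0;0 0 0 0 0 0 0;0 0 0 0 0 0 1;0 0 0 0 0 0 1;0 0 0 0 0 0 1;0 0 0 0 0 0 1'; python3 - <<'E'
from h import *
o,e,Rm=st();print(o["grip_width"],e.round(4),np.round(o["ft_force"],1),np.round(o["ft_torque"],1))
E
python3 -m inch '0 -3 0 0 0 0 1;0 0 0 0 -6 0 1;0 0 0 0 -10 0 1;0 0 0 0 -20 0 1;0 0 0 0 -30 0 1;0 0 0 0 -20 0 1;0 0 0 0 0 0 1';python3 - <<'E'
from h import *
o,e,Rm=st();print(o["grip_width"],e.round(4),np.round(o["ft_force"],1),np.round(o["ft_torque"],1));cam("wrist","w36")
E
```

```text
clock: 55.4
eef_pos: [0.5871, -0.0097, 0.1327]
tool_rot: [0.62, 0.341, -0.34, -0.619]
ft_force: [-3.6, -0.5, 17.2]
grip_width: 0.0126
0.012572581790061819 [ 0.5871 -0.0097  0.1327] [-3.6 -0.5 17.2] [0.  0.5 0.1]
clock: 56.28
eef_pos: [0.5879, -0.0097, 0.2201]
tool_rot: [0.611, 0.358, -0.355, -0.61]
ft_force: [-0.1, -0.3, -2.9]
grip_width: 0.0128
0.012827766640047103 [ 0.5879 -0.0097  0.2201] [-0.1 -0.3 -2.9] [-0.  0. -0.]
```

View pics/w36.png

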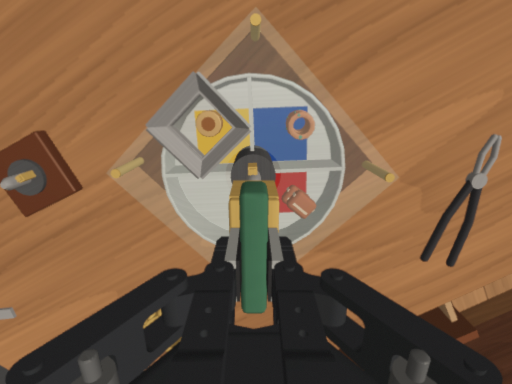

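```bash
python3 - <<'E'
from h import *
c=cam("wrist");o,e,Rm=st()
def s(rows,col,h):
    out=[]
    for r in rows:
        ro,D=ray(c,[[col,r]]);ro=Rm.T@(ro-e);d=Rm.T@D[0]
        t=(-h-ro[1])/d[1];out.append(((ro+t*d)*1000).round(1))
    return out
for f,h in(("w4",.024),("w36",.0223)):
    im=cv2.imread(f"pics/{f}.png").astype(int);g=(im[:,:,1]>im[:,:,2]+15)&(im[:,:,1]>im[:,:,0])&(np.arange(512)[None]>225)&(np.arange(512)[None]<285)
    cn,st_=rect(g);r0,r1=cn[:,1].min(),cn[:,1].max();cols=cn[cn[:,1]>r1-40][:,0];print(f,r0,r1,cols.min(),cols.max(),s([r0,r1],(cols.min()+cols.max())/2,h), s([r0],254,h-.024))
plan(e,1.05,[.4535,-.274,.21],-.072,7)
E
```

```text
w4 190.0 320.0 241.0 266.0 [array([ -0.4, -24. ,  37.4]), array([ -0.3, -24. , -36.4])] [array([-0.1,  0. , 29.7])]
w36 182.0 312.0 241.0 266.0 [array([ -0.4, -22.3,  40.7]), array([ -0.3, -22.3, -32.5])] [array([-0.1,  1.7, 33.8])]
0 9.2 0 -42 1 -2 0;0 9.2 0 -41 1 -9 0;0 9.2 0 -39 1 -16 0;0 9.2 0 -36 1 -22 0;0 9.2 0 -32 1 -27 0;0 9.2 0 -28 1 -32 0;0 9.2 0 -22 1 -36 0
```

```bash
python3 -m inch '0 9.2 0 -42 1 -2 1;0 9.2 0 -41 1 -9 1;0 9.2 0 -39 1 -16 1;0 9.2 0 -36 1 -22 1;0 9.2 0 -32 1 -27 1;0 9.2 0 -28 1 -32 1;0 9.2 0 -22 1 -38 1;0 0 0 0 0 0 1;0 0 0 0 0 0 1;0 0 0 0 0 0 1';python3 - <<'E'
from h import *
o,e,Rm=st();print(o["grip_width"],e.round(4),np.round(o["ft_force"],1));c=cam("wrist","w37");go([.454,-.2764,.0768],-.072)
cam("side","s37")
E
```

```text
clock: 57.62
eef_pos: [0.4573, -0.2755, 0.2103]
tool_rot: [-0.706, 0.023, -0.023, 0.707]
ft_force: [0.6, -0.4, -2.4]
grip_width: 0.0128
0.012817096178178356 [ 0.4573 -0.2755  0.2103] [ 0.6 -0.4 -2.4]
turn [-0.   0.4 -0. ] shift [ -3.3 133.7  -1.2] | yaw now -0.064 tcp [ 0.4575 -0.2755  0.2105]
```

View pics/w37.png

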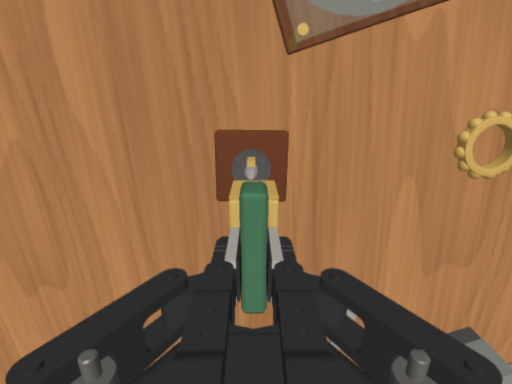

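```bash
python3 - <<'E'
from h import *
c=cam("wrist");zoom(c,(200,110,310,230),"w37z",5)
print(onz(c,[[251,172]],.060),onz(c,[[215,131],[288,131],[288,201],[216,201]],.02),proj(c,[[.4543,-.2725,.06],[.4543,-.2725,.026]]))
E
```

```text
[[ 0.45578595 -0.27195335  0.06      ]] [[ 0.4151715  -0.22881422  0.02      ]
 [ 0.50216225 -0.23432612  0.02      ]
 [ 0.49985369 -0.32315441  0.02      ]
 [ 0.40716667 -0.31731045  0.02      ]] [[249.68196906 172.56641076]
 [250.069817   165.79239013]]
```

View pics/w37z.png

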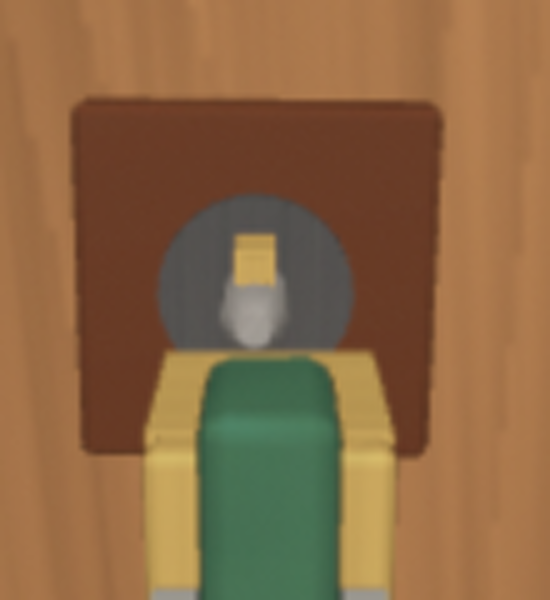

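```bash
python3 -m inch '0 0.4 0 -2.6 35 -1 1;0 0 0 0 40 0 1;0 0 0 0 8 0 1;0 0 0 0 8 0 1;0 0 0 0 8 0 1;0 0 0 0 8 0 1;0 0 0 0 0 0 1;0 0 0 0 0 0 1';python3 - <<'E'
from h import *
o,e,Rm=st();print(o["grip_width"],e.round(4),np.round(o["ft_force"],1),np.round(o["ft_torque"],1))
E
```

```text
clock: 58.78
eef_pos: [0.4547, -0.2775, 0.1042]
tool_rot: [0.707, -0.026, 0.026, -0.707]
ft_force: [-0.4, 0.3, -2.6]
grip_width: 0.0128
0.012822285721077097 [ 0.4547 -0.2775  0.1042] [-0.4  0.3 -2.6] [-0.1 -0.  -0. ]
```

```bash
python3 -m inch '0 0 0 0 5 1 1;0 0 0 0 5 0 1;0 0 0 0 5 0 1;0 0 0 0 5 0 1;0 0 0 0 0 0 1';python3 - <<'E'
from h import *
o,e,Rm=st();print(o["grip_width"],e.round(4),np.round(o["ft_force"],1),np.round(o["ft_torque"],1))
E
```

```text
clock: 59.4
eef_pos: [0.4542, -0.2761, 0.0832]
tool_rot: [-0.706, 0.026, -0.026, 0.707]
ft_force: [0.6, -0.1, -2.3]
grip_width: 0.0129
0.01287711191921798 [ 0.4542 -0.2761  0.0832] [ 0.6 -0.1 -2.3] [-0.  0. -0.]
```

```bash
python3 -m inch '0 0 0 0 4 0 1;0 0 0 0 2.5 0 1;0 0 0 0 0.5 0 1;0 0 0 0 0 0 1;0 0 0 0 0 0 1';python3 - <<'E'
from h import *
o,e,Rm=st();print(o["grip_width"],e.round(4),np.round(o["ft_force"],1),np.round(o["ft_torque"],1))
E
```

```text
clock: 60.02
eef_pos: [0.4546, -0.2764, 0.0769]
tool_rot: [0.707, -0.026, 0.026, -0.707]
ft_force: [0.2, 0.3, -2.3]
grip_width: 0.0127
0.012741198812899701 [ 0.4546 -0.2764  0.0769] [ 0.2  0.3 -2.3] [-0. -0. -0.]
```

Not yet carrying weight on the shoulder; a bit further.

```bash
python3 -m inch '0 0 0 0 1.2 0 1;0 0 0 0 0.8 0 1;0 0 0 0 0 0 1;0 0 0 0 0 0 1';python3 - <<'E'
from h import *
o,e,Rm=st();print(o["grip_width"],e.round(4),np.round(o["ft_force"],1),np.round(o["ft_torque"],1))
E
```

```text
clock: 60.52
eef_pos: [0.4548, -0.2764, 0.0767]
tool_rot: [0.707, -0.025, 0.026, -0.706]
ft_force: [-4.0, 3.3, 9.4]
grip_width: 0.0128
0.012821194679225547 [ 0.4548 -0.2764  0.0767] [-4.   3.3  9.4] [ 0.5  0.8 -0. ]
```

Seated (force reversed at the expected height). Release, rise, and check.

```bash
python3 -m inch '0 0 0 0 0 0 0;0 0 0 0 0 0 0;0 0 0 0 0 0 0;0 0 0 0 0 0 0;0 0 0 0 -30 0 0;0 0 0 0 -50 0 0;0 0 0 0 -50 0 0;0 0 0 0 -20 0 0;0 0 0 0 0 0 0;0 0 0 0 0 0 0';python3 - <<'E'
from h import *
o,e,Rm=st();print(o["grip_width"],e.round(4),np.round(o["ft_force"],1))
c=cam("wrist","w40")
b=c["color"].astype(int);g=(b[:,:,1]>b[:,:,2]+15)&(b[:,:,1]>b[:,:,0])
g[:120]=0;g[:,:180]=0;g[:,330:]=0
cn,s=rect(g);print(s);print("bar top z.099",cv2.minAreaRect((onz(c,cn,0.099)[:,:2]*1000).astype(np.float32)))
c=cam("scene");zoom(c,(120,140,320,260),"s40",4)
c=cam("side");zoom(c,(180,160,340,340),"d40",3)
E
```

```text
clock: 61.78
eef_pos: [0.4539, -0.276, 0.2234]
tool_rot: [-0.706, 0.027, -0.025, 0.707]
ft_force: [-0.5, -0.2, 0.2]
grip_width: 0.0854
0.08541514857977502 [ 0.4539 -0.276   0.2234] [-0.5 -0.2  0.2]
[248 144  14  68 822]
bar top z.099 ((455.91387939453125, -273.06524658203125), (69.81859588623047, 12.646811485290527), 86.32626342773438)
```

View pics/w40.png

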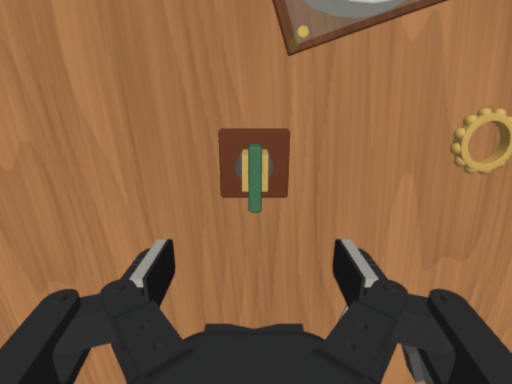

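View pics/s40.png

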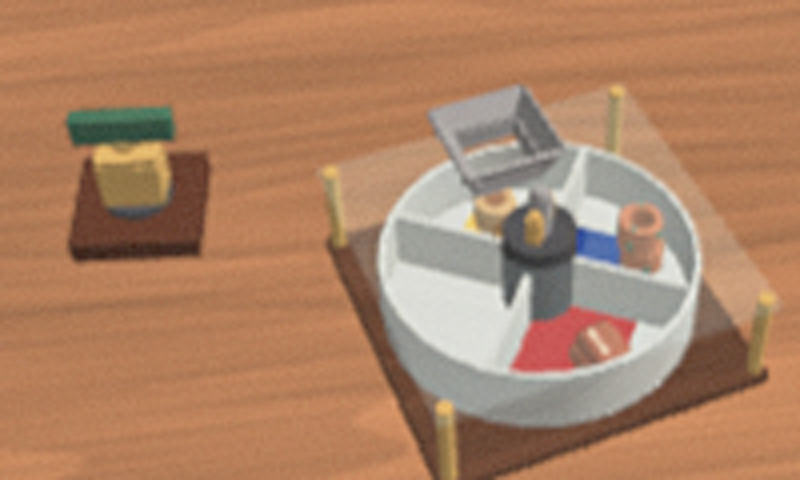

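View pics/d40.png

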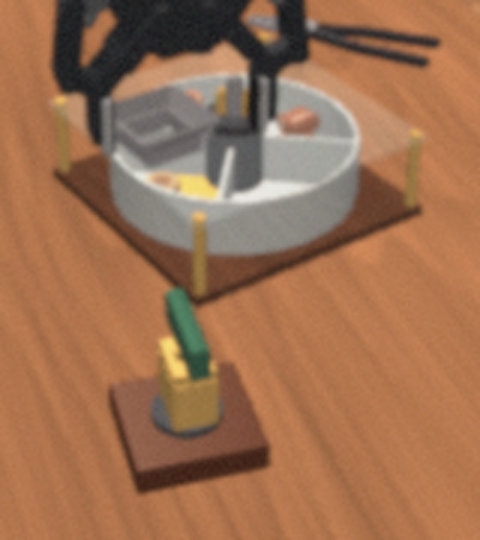

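```bash
python3 - <<'E'
import cv2
a=cv2.imread("pics/scene0.png");cv2.imwrite("pics/z1.png",cv2.resize(a[60:360,0:260],None,fx=2,fy=2));cv2.imwrite("pics/z2.png",cv2.resize(a[60:340,230:512],None,fx=2,fy=2))
E
```

```text
(no output)
```

View pics/z1.png

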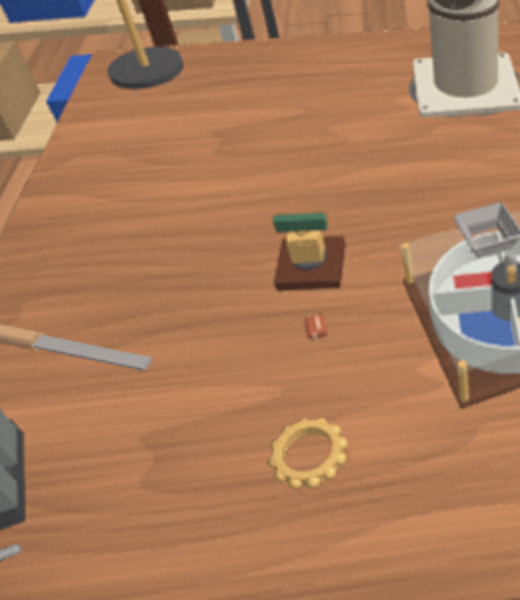

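View pics/z2.png

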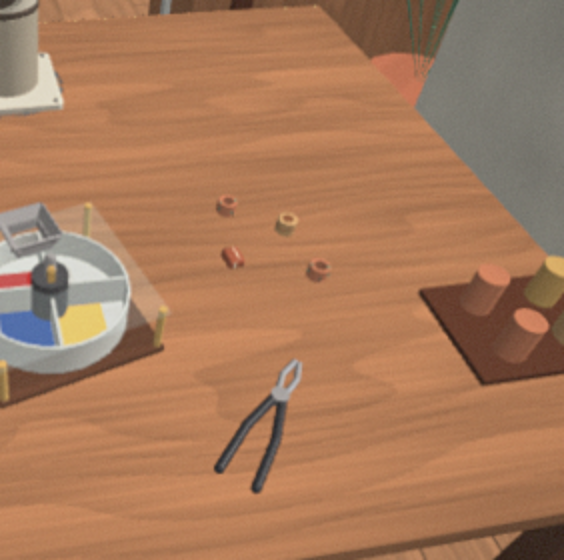

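Only five parts were present: two agates, two sleeves and one plug. All are in their bays, so I'm handing in.

```bash
python3 -c "
from workcell import bot
print(bot.job_done())"
```

```text
the job is handed in; nothing more can be done
None
```

The job is done and handed in at about 62 s of the 210 s. `job_done()` gives no verdict, so what follows rests on my own checks.

- **Key:** I seated it on the drive stub, turned the tray with it between drops, then put it back on the parking stub. It is home there: the contact force came up at the seated height, and the bar lies within about 1 mm and 1° of where it started.
- **Parts:** I saw five parts on the bench: two agates, two sleeves and one plug. The last pictures show the agates in the red bay, the sleeves in the blue bay, the plug in the yellow bay and the bare bay empty. The second agate landed on the first and the second sleeve on the first; both pairs sit below the guard.
- **Left alone:** In the pictures the lotus ring and pliers look unmoved. The gripper is open and well clear of everything.

One final check failed, and I relied on the pictures instead: the networks found no parts in the tray after the last drop, and gave one false agate box over the carousel. I had first brought the key over the drive stub a quarter turn out of line, but turned it before lowering it.

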